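Stack discs on a cam lift stand and hold the cam at full lift

TASK

Build the lamp foot on the lift stand for gluing: lay the dark wooden disc flat in the middle of the round white plate, then lay the blue ceramic disc centred on top of it, setting each one down rather than dropping it. Then take the cam lever by its red handle, turn it until the plate is at its highest point (lever straight up), and finish while still holding the handle there, because the lever springs back as soon as it is let go. Leave the bowl, the jar and the brush where they are.

Things in the scene. Friction and masses are not known exactly. Their poses are not given: they have to be found in the camera images.
- stand: White cam lift stand, fixed to the bench. Origin at the underside centre of its base, 170 (x) by 130 (y) by 12 mm thick. The cam shaft runs along its y axis, 65 mm above the bench; two 87 mm high cheeks at y = +-50 mm carry it under the plate. The lever is on its -y side. Different position and yaw each time.
- plate: Round white lift plate, 116 mm diameter, 10 mm thick, level, above the centre of the stand, moving only straight up and down. Origin at the centre of its TOP face: 121 mm above the bench at rest and 139 mm at full lift. A thin blue ring of 67 mm diameter printed on top marks the middle. The cam pushes it up 18 mm.
- lever (a joint): Angle of the cam lever in rad. 0 = rest, on its stop, leaning 1.3 rad from vertical towards the stand's +x side. It grows as the lever is raised; 1.3 = lever straight up = highest lift of the plate. Beyond 1.3 the cam passes over and the plate sinks again; end stop at 2.0. A spring returns it to 0 when released; at the handle it needs about 2 to 4 N.
- handle (a point): Red round pin fixed to the lever, 14 mm diameter, 56 mm long, lying level along the stand's y, with a 20 mm rim, 4 mm thick, at its outer (-y) end. This point: mid length, on its axis, 120 mm from the shaft axis; 97 mm above the bench at rest, 185 mm with the lever straight up. Turns with the lever, whose 10 mm thick steel arm begins 28 mm from this point towards +y; free space on both sides along x.
- pivot (a point): Point on the cam shaft axis, 65 mm above the bench, 108 mm from the stand's centre on its -y side, in the plane in which the handle's origin swings (circle of 120 mm radius). Same axes as the stand, does not move with the lever.
- wood_disc: Dark brown wooden disc, 62 mm diameter, 16 mm thick, 40 to 85 g, lying flat on the bench. Origin at the centre of its underside.
- blue_disc: Blue glazed ceramic disc, 54 mm diameter, 14 mm thick, 50 to 100 g, lying flat on the bench. Origin at the centre of its underside. The two discs may swap places between left and right.
- bowl: Bystander: small black bowl, 90 mm rim diameter, 40 mm high. Origin at its underside centre.
- jar: Bystander: amber glass jar with steel lid, 60 mm diameter, 85 mm high. Origin at its underside centre.
- brush: Bystander: brush lying on the bench. Origin near the middle of its length, at bench height; its x axis runs along it, handle to -x.
Things that resemble listed ones, but are neither listed nor needed, are in the scene too. Several things have the shape of the wood_disc; the one meant has the colours described above.

How it is judged:
By the outcome, as a careful person would: the job done as asked, in the order asked, and still so for the second after the job is handed in, while the arm keeps its last pose, push and grip.
It also fails if it takes over 70 s, if anything falls off the work surface, if the arm or the gripper's body presses on something with over 40 N, if the wrist force passes 120 N, or if a joint passes its speed limit or range.

ROBOT

A 6-joint arm with a two-finger parallel gripper is mounted at the origin on the work surface. World frame = base frame: x ahead of the robot, y to its left, z up, the work surface at z = 0. Lengths are in m, angles in rad, forces in N, time in s.
With the tool pointing down it reaches from about 0.25 to 0.775 m from the base axis. Payload 4 kg.
Tool frame: the origin (TCP) lies at the centre of the arm's flange, where the gripper is bolted on; the fingertips stand ahead of it and the grasp point (between the pads) lies 180 mm ahead of it (robot.tcp_to_tips is the z of the fingertips in the tool frame, in m); z points along the fingers, y is the direction in which the jaws open and shut (so a half turn about z gives the same grasp; the last joint's range is limited). The gripper opens to 94 mm and grips with 3 to 60 N. Pads are 16 mm wide; open, the fingers measure 119 mm over their backs; the gripper's body (75 mm by 177 mm) begins 78 mm behind the grasp point.
Start: joints at [-1.224, 0.087, 1.371, -0, 1.684, -0.103], TCP at [0.239, -0.495, 0.405] pointing down, gripper open.
Joint ranges: [-3.1, 3.1], [-0.76, 2.03], [0.27, 2.55], [-1.08, 4.22], [0.17, 2.65], [-2.57, 2.57]. Speed limits (rad/s): [2.79, 2.79, 3.14, 3.14, 3.14, 3.14].

INTERFACE

Orientations are given as [roll, pitch, yaw] about the fixed x, y, z axes, in that order (R = Rz(yaw) Ry(pitch) Rx(roll)).
In Python, from bench import robot gives the robot as it stands.
- The arm moves only by the tool move_arm, never from a script. Its argument "increments" is a list that holds one entry, the list of rows, each a list of 7 numbers: the opening, from 0 (shut) to 1 (fully open), then the shift along the tool's x, y, z as a fraction of full scale, then the turn, a rotation vector about the tool's x, y, z as a fraction of full scale. In form: [[[jaw, dx, dy, dz, rx, ry, rz], ...]]. A call has 1 to 8 rows; each row is the pose to reach, as a shift and turn from the pose commanded when the call began, along the tool's axes at that moment; what a row does not reach only later rows make up. Full scale, the value 1, is 0.1 m for a shift and pi/2 rad for a turn. A row lasts 1/12 s, in which the tool goes at most 41.7 mm and 7.16 degrees, less where a joint would pass 70% of its speed; a pose out of reach is approached as far as the arm can. A call with a number of a shift or a turn outside -1 to 1 is refused whole. A call with a gripper value outside its range is refused whole. The fingers move at their own pace and stop on an object; the grip force is fixed at half the most. Time passes only in rows, so rows that repeat a pose let the fingers close. It gives the time, the measured TCP pose, the force and the opening at its end, in the units of the state.
- robot.get_obs(): the state, without advancing time (a new reading comes with each control period).
- robot.snapshot(name): name is "scene" or "side" or "wrist"; returns (picture, depth): 400x640x3 uint8, red, green, blue; 400x640 float32, m along the optical axis (not along the pixel's ray), 0 where there is no reading.
- robot.camera_params(name): a dict with "mtx" (3x3 intrinsics, pixels), "R" (3x3) and "t" (3): a world point X has camera coordinates R X + t. Camera axes: x right, y down, z forward; pixel columns grow to the right and rows downward; lengths in m; the calibration is good to about 2 mm. A picture is of the moment at which its call begins: read the wrist's pose just before it. camera_params takes no time and is no camera call; for the wrist camera it gives the pose at the moment of the call.
- robot.close_job(): hands the job in, once; it reports no verdict.
The state is a dict: "time": time; "joint_positions": joint angles; "qvel": joint speeds; "joint_torque": joint torques, N m; "tool_pos": TCP position; "ee_rot": TCP orientation; "wrist_force": force on the tool from outside, world axes, zero at the start; "wrist_torque": the same for the moment, N m; "width": finger opening in m.
Only numpy, scipy, OpenCV 4.12 (cv2) and the standard library are available. Lean on these libraries where they do the work, as an engineer would, in place of code of your own. Each camera call takes 0.05 s, during which the arm holds its last target.

## Working session

There is one attempt and no reset: what is moved stays moved. The work goes in short steps, Python scripts to look and compute and a tool call to move; the robot and the scene stay as the last step left them, time stands still between calls to the robot, and variables do not carry over. Pictures are saved under pics/ and viewed, and the job is handed in when it is done.

Besides the shell and the picture viewer there is one more tool, called after "Emit:" as name(argument=value, ...) on one line, values as JSON. move_arm: Moves the arm, as the interface text tells. Its arguments: {"type":"object","properties":{"increments":{"type":"array","items":{"type":"array","items":{"type":"array","items":{"type":"number","minimum":-1,"maximum":1}}}}},"required":["increments"]}

```bash
ls; mkdir -p pics
python3 - <<'E'
from bench import robot
import cv2,numpy as np
o=robot.get_obs();print(o)
for n in("scene","side","wrist"):
    p=robot.camera_params(n);print(n,np.round(p["mtx"],1).tolist(),np.round(p["R"],3).tolist(),np.round(p["t"],3).tolist())
    im,d=robot.snapshot(n);cv2.imwrite(f"pics/{n}0.png",im[:,:,::-1]);np.savez(f"pics/{n}0.npz",im=im,d=d,**p)
E
```

```text
pics
{'time': 0.0, 'joint_positions': array([-1.22404943e+00,  8.79279930e-02,  1.37221443e+00, -1.95353993e-05,
        1.68358701e+00, -1.03121005e-01]), 'qvel': array([ 0.00210345,  0.0008958 ,  0.00045017,  0.00031773, -0.00168041,
       -0.00101193]), 'joint_torque': array([-7.77727873e-04, -3.40186930e+01, -3.02426684e+01,  7.14186486e-02,
        3.29769740e-02, -1.60724262e-04]), 'tool_pos': array([ 0.23911047, -0.49518087,  0.40353868]), 'ee_rot': array([-3.13946523e+00, -2.00642982e-04,  4.49865505e-01]), 'wrist_force': array([-0.07809759,  0.5765767 ,  0.52100185]), 'wrist_torque': array([ 0.01609919, -0.01773279, -0.01964086]), 'width': 0.09391424699203615}
scene [[389.1, 0.0, 317.6], [0.0, 389.1, 201.7], [0.0, 0.0, 1.0]] [[-0.582, 0.813, -0.008], [0.637, 0.45, -0.625], [-0.505, -0.369, -0.78]] [0.29, -0.282, 1.431]
side [[517.8, 0.0, 323.6], [0.0, 517.8, 203.8], [0.0, 0.0, 1.0]] [[0.964, -0.266, 0.015], [-0.167, -0.648, -0.743], [0.208, 0.714, -0.669]] [-0.497, 0.166, 1.347]
wrist [[317.7, 0.0, 318.4], [0.0, 317.7, 200.7], [0.0, 0.0, 1.0]] [[0.436, -0.9, -0.002], [-0.865, -0.419, 0.277], [-0.25, -0.119, -0.961]] [-0.549, -0.029, 0.393]
```

View pics/scene0.png

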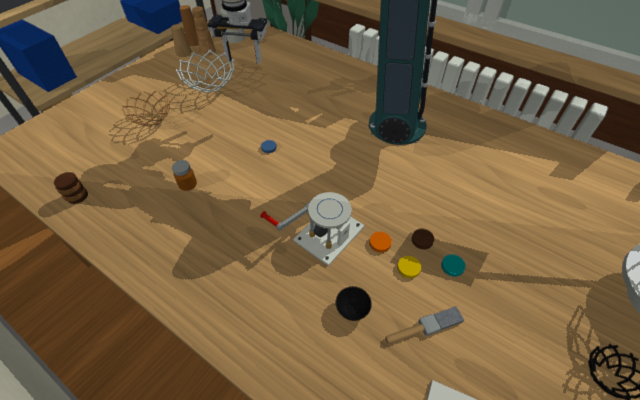

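View pics/side0.png

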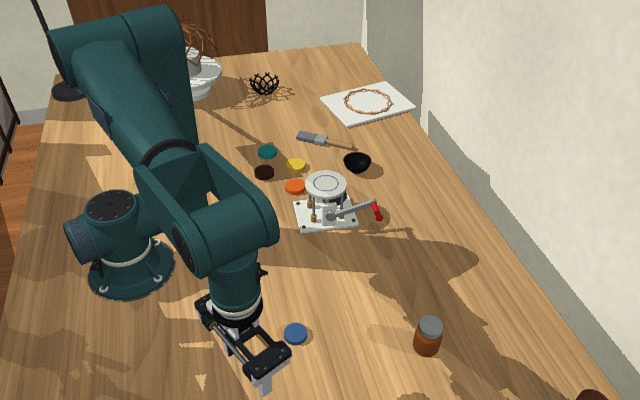

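View pics/wrist0.png

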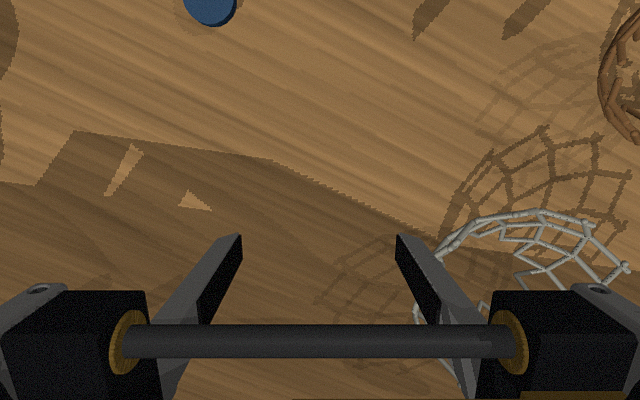

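The scene view shows the blue disc at (268,146), the dark wood disc at (423,239) on a mat with coloured decoys, the plate at (330,208), and the red handle at (268,218). Next I'll measure them.

```bash
cat > h.py <<'E'
import numpy as np,cv2
def load(f):
    z=np.load(f);return z["im"],z["d"],dict(mtx=z["mtx"],R=z["R"],t=z["t"])
def onplane(p,uv,z):
    uv=np.atleast_2d(uv).astype(float)
    r=np.c_[uv,np.ones(len(uv))]@np.linalg.inv(p["mtx"]).T@p["R"]
    c=-p["R"].T@p["t"]
    return c+r*((z-c[2])/r[:,2])[:,None]
def pts(p,d,mask):
    v,u=np.nonzero(mask&(d>0));zz=d[v,u]
    X=np.c_[(u-p["mtx"][0,2])/p["mtx"][0,0]*zz,(v-p["mtx"][1,2])/p["mtx"][1,1]*zz,zz]
    return (X-p["t"])@p["R"]
def proj(p,X):
    c=np.atleast_2d(X)@p["R"].T+p["t"];q=c@p["mtx"].T;return q[:,:2]/q[:,2:]
def snap(n,f):
    from bench import robot
    p=robot.camera_params(n);im,d=robot.snapshot(n)
    cv2.imwrite(f"pics/{f}.png",im[:,:,::-1]);np.savez(f"pics/{f}.npz",im=im,d=d,**p);return im,d,p
def blob(im,lo,hi,box=None):
    hsv=cv2.cvtColor(im,cv2.COLOR_RGB2HSV);m=cv2.inRange(hsv,np.array(lo),np.array(hi))
    if box:
        k=np.zeros_like(m);k[box[1]:box[3],box[0]:box[2]]=1;m=m*k
    n,l,s,c=cv2.connectedComponentsWithStats(m)
    i=1+np.argmax(s[1:,4]);return l==i
def circ(P):
    A=np.c_[2*P[:,:2],np.ones(len(P))];s=np.linalg.lstsq(A,(P[:,:2]**2).sum(1),rcond=None)[0]
    return s[:2],np.sqrt(s[2]+s[0]**2+s[1]**2)
E
python3 - <<'E'
from h import *
for n,bx in(("scene",dict(blue=(250,130,290,160),wood=(410,228,436,250),red=(255,205,285,230),plate=(300,190,360,228),stand=(285,190,370,265))),
          ("side",dict(blue=(275,315,315,350),wood=(250,160,278,182),red=(365,195,390,225),plate=(300,165,350,205),stand=(285,195,365,235)))):
    im,d,p=load(f"pics/{n}0.npz")
    hsv=cv2.cvtColor(im,cv2.COLOR_RGB2HSV)
    for k,lo,hi in(("blue",(95,120,40),(125,255,255)),("wood",(0,30,0),(25,255,75)),("red",(0,180,60),(6,255,255)),("plate",(0,0,120),(179,60,255))):
        m=blob(im,lo,hi,bx[k]);P=pts(p,d,m);
        zs=P[:,2]
        print(n,k,m.sum(),"z pct",np.round(np.percentile(zs,[5,50,95]),3),"mean",P.mean(0).round(4))
        ztop=dict(blue=.014,wood=.016,red=.097,plate=.121)[k]
        if k!="red":
            T=P[abs(P[:,2]-np.percentile(zs,90))<.006];hull=cv2.convexHull(T[:,:2].astype(np.float32))[:,0]
            print("   top circ",circ(hull), "minrect",cv2.minEnclosingCircle(T[:,:2].astype(np.float32)))
        else:
            q=P-P.mean(0);print("   axis",np.linalg.svd(q,full_matrices=0)[2][0])
    print(hsv[239,423],hsv[146,268],hsv[208,330]) if n=="scene" else 0
E
python3 - <<'E'
import cv2
a=cv2.imread('pics/scene0.png')[120:340,220:490];cv2.imwrite('pics/c1.png',cv2.resize(a,None,fx=2.7,fy=2.7))
a=cv2.imread('pics/side0.png')[120:250,230:410];cv2.imwrite('pics/c2.png',cv2.resize(a,None,fx=4.2,fy=4.2))
E
```

```text
scene blue 128 z pct [0.01  0.016 0.019] mean [ 0.3692 -0.3021  0.0156]
   top circ (array([ 0.36844848, -0.30314812]), np.float64(0.023842405203183478)) minrect ((0.3681972920894623, -0.30178365111351013), 0.02633439376950264)
scene wood 371 z pct [0.005 0.018 0.021] mean [0.4103 0.3005 0.0164]
   top circ (array([0.40692013, 0.29963693]), np.float64(0.03002906138436902)) minrect ((0.40674716234207153, 0.30074602365493774), 0.031351540237665176)
scene red 96 z pct [0.098 0.105 0.109] mean [ 0.6505 -0.0517  0.1044]
   axis [ 0.04836618  0.99881773 -0.00488493]
scene plate 1309 z pct [0.016 0.123 0.125] mean [0.5376 0.0748 0.1143]
   top circ (array([0.54143934, 0.06960946]), np.float64(0.05730526503561875)) minrect ((0.5409007668495178, 0.06891745328903198), 0.059010233730077744)
[ 12 174  41] [105 137 115] [ 40  19 162]
side blue 386 z pct [0.006 0.013 0.017] mean [ 0.3612 -0.3128  0.0128]
   top circ (array([ 0.36127436, -0.31033605]), np.float64(0.026015179521166713)) minrect ((0.36134445667266846, -0.31021231412887573), 0.02745293453335762)
side wood 249 z pct [0.003 0.015 0.019] mean [0.4007 0.2912 0.0134]
   top circ (array([0.40057331, 0.29617159]), np.float64(0.03101990276769992)) minrect ((0.39997392892837524, 0.29656219482421875), 0.03259565308690071)
side red 98 z pct [0.092 0.102 0.107] mean [ 0.6437 -0.055   0.0991]
   axis [-0.23357212 -0.88543569  0.40180556]
side plate 1043 z pct [0.042 0.12  0.123] mean [0.5345 0.0651 0.1133]
   top circ (array([0.53640068, 0.0671804 ]), np.float64(0.05819594533554723)) minrect ((0.5366997718811035, 0.06729315966367722), 0.06089157983660698)
```

View pics/c1.png

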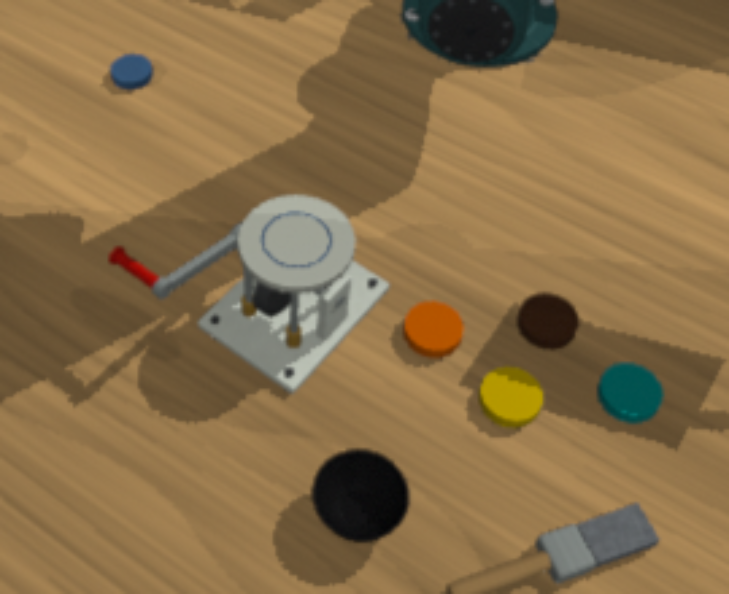

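View pics/c2.png

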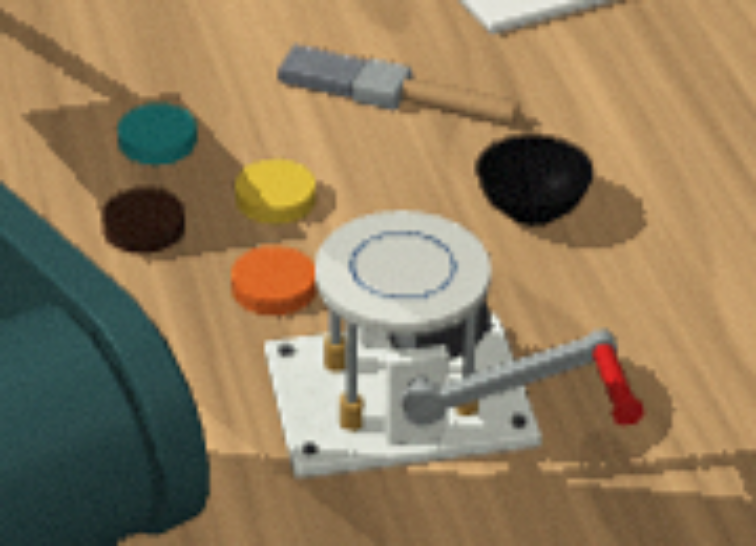

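Run:
```python
from h import *
from bench import robot
print(robot.tcp_to_tips)
for n,bx in(("scene",dict(o=(365,228,395,255),y=(394,255,425,282),t=(438,250,470,280),b=(335,285,375,322))),("side",dict(o=(282,175,308,198),y=(284,155,308,172),t=(255,143,280,160),b=(340,150,374,175)))):
    im,d,p=load(f"pics/{n}0.npz")
    for k,lo,hi in(("o",(5,200,100),(15,255,255)),("y",(22,180,80),(32,255,255)),("t",(85,150,50),(97,255,255)),("b",(0,0,0),(179,255,40))):
        m=blob(im,lo,hi,bx[k]);P=pts(p,d,m);T=P[abs(P[:,2]-np.percentile(P[:,2],90))<.006];hull=cv2.convexHull(T[:,:2].astype(np.float32))[:,0]
        print(n,k,m.sum(),P.mean(0).round(3),circ(hull))
    # ring on plate top & circle by plane
    m=blob(im,*(((0,0,120),(179,60,255),(300,190,360,228)) if n=="scene" else ((0,0,120),(179,60,255),(300,165,350,205))))
    P=pts(p,d,m);T=P[P[:,2]>.112];print(n,"plate",cv2.minEnclosingCircle(T[:,:2].astype(np.float32)),circ(cv2.convexHull(T[:,:2].astype(np.float32))[:,0]))
```

```text
0.1992
scene o 345 [0.487 0.208 0.018] (array([0.48383629, 0.20667846]), np.float64(0.030230194191866896))
scene y 423 [0.512 0.31  0.017] (array([0.50888825, 0.30947499]), np.float64(0.03069986565781772))
scene t 384 [0.44  0.405 0.017] (array([0.43708914, 0.40472103]), np.float64(0.02931115803181652))
scene b 900 [0.689 0.245 0.022] (array([0.69628732, 0.24843643]), np.float64(0.04247764733815425))
scene plate ((0.5409007668495178, 0.06891745328903198), 0.059010233730077744) (array([0.54136661, 0.06968848]), np.float64(0.0574101999782037))
side o 246 [0.478 0.197 0.014] (array([0.47795672, 0.20113252]), np.float64(0.02999179734979229))
side y 213 [0.503 0.3   0.014] (array([0.50427605, 0.30483715]), np.float64(0.029596409058872966))
side t 202 [0.43  0.394 0.014] (array([0.42974303, 0.39972911]), np.float64(0.02938310570460299))
side b 418 [0.696 0.256 0.024] (array([0.69238236, 0.24548183]), np.float64(0.043206924805322094))
side plate ((0.5352416038513184, 0.06942345201969147), 0.06219688057899475) (array([0.5365687 , 0.06789351]), np.float64(0.05876100955365945))
```

```bash
cat > plan.py <<'E'
import numpy as np,sys
from scipy.spatial.transform import Rotation as Ro
from bench import robot
def plan(x,y,z,yaw,tilt=None):
    """increments (scaled) from measured pose to tcp xyz, tool down, yaw deg"""
    o=robot.get_obs();R0=Ro.from_euler('xyz',o['ee_rot']);R1=Ro.from_euler('xyz',[np.pi,0,np.radians(yaw)])
    if tilt is not None: R1=R1*Ro.from_rotvec(tilt)
    d=R0.inv().apply(np.array([x,y,z])-o['tool_pos'])/.1
    r=(R0.inv()*R1).as_rotvec()/(np.pi/2)
    print('t',round(o['time'],2),'pos',o['tool_pos'].round(4),'rpy',np.degrees(o['ee_rot']).round(2),'w',round(o['width'],4),'F',o['wrist_force'].round(1))
    print('inc shift',d.round(3),'rot',r.round(3),'rows',(np.linalg.norm(d)*100/41.7).round(1),(np.linalg.norm(r)*90/7.16).round(1))
if __name__=="__main__": plan(*map(float,sys.argv[1:5]))
E
python3 - <<'E'
from h import *
from bench import robot
from scipy.spatial.transform import Rotation as Ro
o=robot.get_obs();p=robot.camera_params("wrist");R0=Ro.from_euler('xyz',o['ee_rot']).as_matrix()
c=-p["R"].T@p["t"];print("cam in tool",R0.T@(c-o['tool_pos']));print("cam axes in tool (rows x,y,z)",(p["R"]@R0).round(3))
E
python3 plan.py 0.3 0.2 0.36 125
```

```text
cam in tool [ 0.08134564 -0.00047014  0.01863711]
cam axes in tool (rows x,y,z) [[ 0.001  1.    -0.   ]
 [-0.961  0.001 -0.277]
 [-0.277  0.001  0.961]]
t 0.15 pos [ 0.2391 -0.4952  0.4038] rpy [-1.799e+02 -1.000e-02  2.577e+01] w 0.0938 F [-0.3  0.4 -0.2]
inc shift [ 3.571 -5.995  0.449] rot [-1.000e-03 -1.000e-03 -1.103e+00] rows 16.8 13.9
```

```bash
cat > chain.py <<'E'
import numpy as np
from scipy.spatial.transform import Rotation as Ro
from bench import robot
def pose(x,y,z,yaw,tilt=0):
    return np.array([x,y,z]),Ro.from_euler('z',yaw,degrees=True)*Ro.from_euler('x',np.pi)*Ro.from_rotvec([tilt,0,0])
def chain(goals,n=None,start=None):
    o=robot.get_obs();print('t',round(o['time'],2),'pos',o['tool_pos'].round(4),'rpy',np.degrees(o['ee_rot']).round(2),'w',round(o['width'],4),'F',o['wrist_force'].round(1))
    P,R=(o['tool_pos'],Ro.from_euler('xyz',o['ee_rot'])) if start is None else start
    for g in goals:
        P1,R1=pose(*g);d=R.inv().apply(P1-P)/.1;r=(R.inv()*R1).as_rotvec()/(np.pi/2)
        print(d.round(3),r.round(3),'rows',(np.linalg.norm(d)*100/41.7).round(1),(np.linalg.norm(r)*90/7.16).round(1));P,R=P1,R1
E
python3 - <<'E'
from chain import *
a=np.array([.239,-.495,.404,25.8]);b=np.array([.39,.27,.40,130])
chain([a+(b-a)*k/8 for k in range(1,9)])
E
```

```text
t 0.15 pos [ 0.2391 -0.4952  0.4038] rpy [-1.799e+02 -1.000e-02  2.577e+01] w 0.0938 F [-0.3  0.4 -0.2]
[ 0.586 -0.781  0.004] [-0.001 -0.    -0.145] rows 2.3 1.8
[ 0.747 -0.627  0.005] [-0.     0.    -0.145] rows 2.3 1.8
[ 0.869 -0.442  0.005] [ 0.     0.    -0.145] rows 2.3 1.8
[ 0.946 -0.235  0.005] [ 0.     0.    -0.145] rows 2.3 1.8
[ 0.975 -0.016  0.005] [-0.     0.    -0.145] rows 2.3 1.8
[0.953 0.204 0.005] [ 0.     0.    -0.145] rows 2.3 1.8
[0.883 0.414 0.005] [ 0.     0.    -0.145] rows 2.3 1.8
[0.767 0.602 0.005] [ 0.     0.    -0.145] rows 2.3 1.8
```

Emit:
move_arm(increments=[[[1,0.2,-0.26,0,0,0,-0.05],[1,0.4,-0.52,0,0,0,-0.1],[1,0.59,-0.78,0,0,0,-0.145]]])

```text
time: 0.4
tool_pos: [0.2583, -0.3986, 0.4038]
ee_rot: [-3.14, -0.001, 0.68]
wrist_force: [0.8, 0.2, 0.2]
width: 0.0939
```

Emit:
move_arm(increments=[[[1,0.25,-0.21,0,0,0,-0.05],[1,0.5,-0.42,0,0,0,-0.1],[1,0.75,-0.63,0,0,0,-0.145]]])

```text
time: 0.65
tool_pos: [0.2772, -0.3017, 0.4043]
ee_rot: [-3.141, -0.0, 0.909]
wrist_force: [0.0, -0.4, -0.6]
width: 0.0941
```

Emit:
move_arm(increments=[[[1,0.29,-0.15,0,0,0,-0.05],[1,0.58,-0.3,0,0,0,-0.1],[1,0.87,-0.44,0,0,0,-0.145]]])

```text
time: 0.9
tool_pos: [0.2961, -0.2061, 0.4044]
ee_rot: [-3.142, -0.0, 1.136]
wrist_force: [0.9, -0.2, 0.3]
width: 0.0939
```

Emit:
move_arm(increments=[[[1,0.31,-0.08,0,0,0,-0.05],[1,0.63,-0.16,0,0,0,-0.1],[1,0.95,-0.24,0,0,0,-0.145]]])

```text
time: 1.15
tool_pos: [0.3146, -0.1099, 0.4045]
ee_rot: [3.141, 0.0, 1.364]
wrist_force: [1.5, -0.0, -0.2]
width: 0.0942
```

Emit:
move_arm(increments=[[[1,0.32,0,0,0,0,-0.05],[1,0.65,-0.01,0,0,0,-0.1],[1,0.97,-0.02,0,0,0,-0.145]]])

```text
time: 1.4
tool_pos: [0.3328, -0.0145, 0.4046]
ee_rot: [3.141, 0.0, 1.592]
wrist_force: [0.6, 0.2, 0.6]
width: 0.0939
```

Emit:
move_arm(increments=[[[1,0.32,0.07,0,0,0,-0.05],[1,0.64,0.14,0,0,0,-0.1],[1,0.95,0.2,0,0,0,-0.145]]])

```text
time: 1.65
tool_pos: [0.3512, 0.0809, 0.4046]
ee_rot: [3.141, 0.0, 1.821]
wrist_force: [1.4, -0.0, 0.6]
width: 0.094
```

Emit:
move_arm(increments=[[[1,0.3,0.14,0,0,0,-0.05],[1,0.6,0.28,0,0,0,-0.1],[1,0.88,0.41,0,0,0,-0.145]]])

```text
time: 1.9
tool_pos: [0.3695, 0.1764, 0.4044]
ee_rot: [-3.142, 0.0, 2.049]
wrist_force: [-0.1, 0.7, 0.2]
width: 0.0939
```

Emit:
move_arm(increments=[[[1,0.26,0.2,0,0,0,-0.05],[1,0.52,0.4,0,0,0,-0.1],[1,0.77,0.6,0,0,0,-0.145],[1,0.77,0.6,0,0,0,-0.145],[1,0.77,0.6,0,0,0,-0.145]]])

```text
time: 2.32
tool_pos: [0.3881, 0.2714, 0.4037]
ee_rot: [-3.139, -0.0, 2.274]
wrist_force: [-0.1, -0.2, -0.4]
width: 0.0941
```

Run:
```python
from h import *
from bench import robot
o=robot.get_obs();print(o['time'],o['tool_pos'],np.degrees(o['ee_rot']),o['joint_positions'])
for n in("wrist","scene","side"): snap(n,n+"1")
```

```text
2.3167 [0.38807627 0.2714193  0.4036994 ] [-1.79860052e+02 -3.14551808e-03  1.30284341e+02] [ 4.90666329e-01 -8.31940293e-02  1.54337785e+00 -4.64268102e-04
  1.68380804e+00 -2.12479934e-01]
```

View pics/wrist1.png

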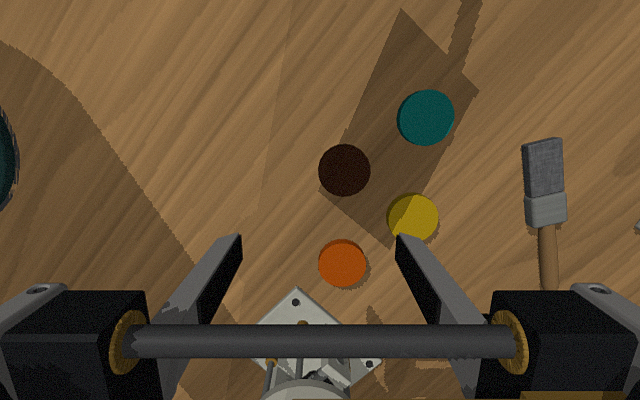

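Wood disc at (344,170), yellow at (413,217), teal at (426,117): the jaw line (image horizontal) passes between the last two.

```bash
cat >> h.py <<'E'
def disc(n,f,lo,hi,z,box=None):
    im,d,p=load(f"pics/{f}.npz");m=blob(im,lo,hi,box)
    c,_=cv2.findContours(m.astype(np.uint8),cv2.RETR_EXTERNAL,cv2.CHAIN_APPROX_NONE);c=max(c,key=len)[:,0]
    P=onplane(p,c,z);h=cv2.convexHull(P[:,:2].astype(np.float32))[:,0]
    e=cv2.fitEllipse(c);print(f,m.sum(),'ellipse',np.round(e[0],1),np.round(e[1],1),'circle@z',circ(P),'minEnc',cv2.minEnclosingCircle(h),'depth med z',np.median(pts(p,d,m)[:,2]))
    return P
E
python3 - <<'E'
from h import *
disc("wrist","wrist1",(0,60,0),(25,255,70),.016,(300,130,390,210))
disc("scene","scene1",(0,30,0),(25,255,75),.016,(410,228,436,250))
E
```

```text
wrist1 2099 ellipse [343.9 170.1] [51.6 52.2] circle@z (array([0.40346259, 0.29954808]), np.float64(0.030732622615225358)) minEnc ((0.40334808826446533, 0.299012690782547), 0.03203344717621803) depth med z 0.017269889638764843
scene1 363 ellipse [422.2 238.8] [19.3 22.1] circle@z (array([0.40962101, 0.30012249]), np.float64(0.03195949701939553)) minEnc ((0.40955832600593567, 0.30039680004119873), 0.034477606415748596) depth med z 0.017726400755872004
```

Run:
```python
from chain import *
chain([(.4035,.2995,.29,130.3),(.4035,.2995,.2025,130.3)])
```

```text
t 2.47 pos [0.388  0.2695 0.4045] rpy [-1.7996e+02  2.0000e-02  1.3009e+02] w 0.0938 F [-0.6 -0.  -0.4]
[0.13  0.312 1.145] [-0.     0.    -0.002] rows 2.9 0.0
[ 0.    -0.     0.875] [0. 0. 0.] rows 2.1 0.0
```

Emit:
move_arm(increments=[[[1,0.04,0.1,0.3,0,0,0],[1,0.08,0.2,0.6,0,0,0],[1,0.13,0.31,0.9,0,0,0],[1,0.13,0.31,1,0,0,0],[1,0.13,0.31,1,0,0,0],[1,0.13,0.31,1,0,0,0]]])

```text
time: 2.97
tool_pos: [0.4035, 0.2993, 0.3053]
ee_rot: [-3.141, 0.0, 2.271]
wrist_force: [-0.4, -1.0, -0.4]
width: 0.094
```

Run:
```python
from h import *
snap("wrist","wrist2")
disc("wrist","wrist2",(0,60,0),(25,255,70),.016,(250,130,390,260))
from chain import *
chain([(.4035,.2995,.2025,130)])
```

```text
wrist2 3633 ellipse [317.9 202.3] [68.  68.6] circle@z (array([0.40333769, 0.29990704]), np.float64(0.031015367178175466)) minEnc ((0.4025060534477234, 0.2994689345359802), 0.03264157474040985) depth med z 0.017263280789816468
t 3.02 pos [0.4038 0.2996 0.3066] rpy [1.7986e+02 4.0000e-02 1.3010e+02] w 0.0941 F [-0. -0.  0.]
[ 0.002 -0.006  1.041] [0.002 0.    0.001] rows 2.5 0.0
```

View pics/wrist2.png

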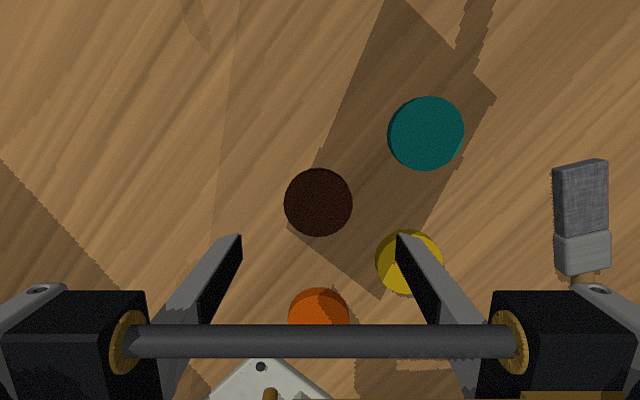

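Disc at (318,202), centred under the gripper. Descending.

Emit:
move_arm(increments=[[[1,0,0,0.3,0,0,0],[1,0,0,0.6,0,0,0],[1,0,0,0.85,0,0,0],[1,0,0,0.97,0,0,0],[1,0,0,1,0,0,0],[1,0,0,1,0,0,0]]])

```text
time: 3.52
tool_pos: [0.4039, 0.3001, 0.2059]
ee_rot: [3.14, 0.0, 2.271]
wrist_force: [0.2, 0.1, 1.4]
width: 0.094
```

Run:
```python
from h import *
snap("side","side3")
from chain import *
chain([(.4035,.2995,.2025,130)])
```

```text
t 3.57 pos [0.4043 0.3004 0.2068] rpy [1.7980e+02 4.0000e-02 1.3015e+02] w 0.0942 F [-0.2 -0.2  0.1]
[-0.002 -0.012  0.043] [0.002 0.    0.002] rows 0.1 0.0
```

Emit:
move_arm(increments=[[[1,0,0,0.03,0,0,0],[0,0,0,0.03,0,0,0],[0,0,0,0.03,0,0,0],[0,0,0,0.03,0,0,0],[0,0,0,0.03,0,0,0],[0,0,0,0.03,0,0,0],[0,0,0,0.03,0,0,0],[0,0,0,0.03,0,0,0]]])

```text
time: 4.23
tool_pos: [0.4035, 0.3003, 0.2018]
ee_rot: [3.142, 0.0, 2.272]
wrist_force: [-0.5, -0.6, 1.1]
width: 0.0615
```

Emit:
move_arm(increments=[[[0,0,0,0,0,0,0],[0,0,0,0,0,0,0],[0,0,0,-0.1,0,0,0],[0,0,0,-0.3,0,0,0],[0,0,0,-0.6,0,0,0],[0,0,0,-0.9,0,0,0],[0,0,0,-1,0,0,0]]])

```text
time: 4.82
tool_pos: [0.4043, 0.3009, 0.307]
ee_rot: [3.133, 0.001, 2.272]
wrist_force: [-0.3, 1.0, 0.0]
width: 0.0615
```

Run:
```python
from h import *
snap("wrist","wrist4")
from chain import *
a=np.array([.4035,.2995,.37,130]);b=np.array([.53,.03,.39,95])
chain([a+(b-a)*k/3 for k in range(1,4)])
```

```text
t 4.87 pos [0.4045 0.3009 0.3073] rpy [1.7944e+02 1.0000e-01 1.3017e+02] w 0.0614 F [0.7 0.5 0.9]
[-0.964 -0.267 -0.695] [0.006 0.    0.132] rows 2.9 1.7
[-0.991 -0.055 -0.067] [-0.   -0.    0.13] rows 2.4 1.6
[-0.982  0.146 -0.067] [ 0.   -0.    0.13] rows 2.4 1.6
```

View pics/wrist4.png

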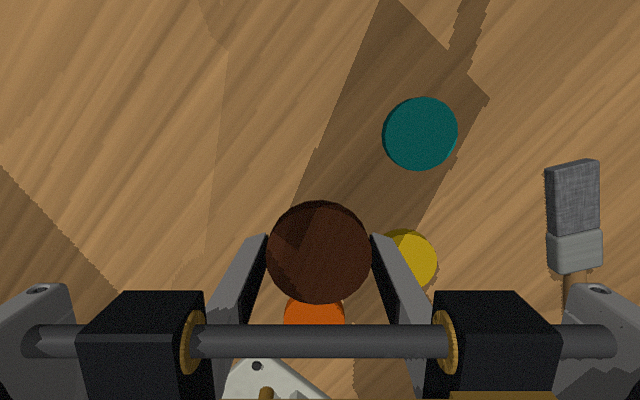

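Run:
```python
from h import *
from scipy.spatial.transform import Rotation as Ro
P=disc("wrist","wrist4",(0,60,0),(25,255,90),.3073-.186,(262,190,376,310))
from chain import *
o=robot.get_obs();c=circ(P)[0];print(Ro.from_euler('xyz',o['ee_rot']).inv().apply(np.r_[c,.1213]-o['tool_pos']))
a=np.array([.4045,.3009,.37,130]);b=np.array([.535,.0,.39,90])
chain([a+(b-a)*k/3.5 for k in (1,2,3,3.5)])
```

```text
wrist4 8935 ellipse [319.1 250.6] [104.4 116.4] circle@z (array([0.40535526, 0.30433353]), np.float64(0.033081164074873895)) minEnc ((0.4066973626613617, 0.3059096038341522), 0.040114495903253555) depth med z 0.1223833153598071
[0.00238998 0.001001   0.186019  ]
t 4.87 pos [0.4045 0.3009 0.3073] rpy [1.7944e+02 1.0000e-01 1.3017e+02] w 0.0614 F [0.7 0.5 0.9]
[-0.899 -0.263 -0.685] [0.006 0.    0.129] rows 2.8 1.6
[-0.933 -0.084 -0.057] [ 0.    -0.     0.127] rows 2.3 1.6
[-0.931  0.103 -0.057] [ 0.    -0.     0.127] rows 2.3 1.6
[-0.446  0.143 -0.029] [ 0.    -0.     0.063] rows 1.1 0.8
```

Emit:
move_arm(increments=[[[0,-0.1,0,-0.35,0,0,0],[0,-0.4,-0.1,-0.65,0,0,0.04],[0,-0.7,-0.2,-0.69,0,0,0.09],[0,-0.9,-0.26,-0.69,0.006,0,0.13]]])

```text
time: 5.2
tool_pos: [0.4424, 0.2132, 0.3726]
ee_rot: [-3.136, 0.003, 2.064]
wrist_force: [0.3, 0.2, -1.9]
width: 0.0615
```

Emit:
move_arm(increments=[[[0,-0.31,-0.03,-0.02,0,0,0.04],[0,-0.62,-0.06,-0.04,0,0,0.08],[0,-0.93,-0.08,-0.06,0,0,0.127]]])

```text
time: 5.45
tool_pos: [0.4791, 0.1279, 0.3751]
ee_rot: [-3.13, 0.003, 1.865]
wrist_force: [0.5, 0.3, -1.5]
width: 0.0612
```

Emit:
move_arm(increments=[[[0,-0.31,0.03,-0.02,0,0,0.04],[0,-0.62,0.07,-0.04,0,0,0.08],[0,-0.93,0.1,-0.06,0,0,0.127]]])

```text
time: 5.7
tool_pos: [0.5161, 0.0418, 0.3811]
ee_rot: [-3.131, 0.004, 1.665]
wrist_force: [0.5, -0.7, -1.4]
width: 0.0612
```

Emit:
move_arm(increments=[[[0,-0.2,0.05,-0.01,0,0,0.03],[0,-0.38,0.12,-0.02,0,0,0.05],[0,-0.45,0.14,-0.03,0,0,0.063],[0,-0.45,0.14,-0.03,0,0,0.063],[0,-0.45,0.14,-0.03,0,0,0.063],[0,-0.45,0.14,-0.03,0,0,0.063]]])

```text
time: 6.2
tool_pos: [0.5339, 0.0008, 0.3855]
ee_rot: [-3.133, 0.005, 1.571]
wrist_force: [-0.5, -0.7, -0.5]
width: 0.0612
```

Run:
```python
from h import *
from bench import robot
o=robot.get_obs();print(o['time'],o['tool_pos'],np.degrees(o['ee_rot']),o['wrist_force'],o['width'])
snap("wrist","wrist5");snap("side","side5")
```

```text
6.2 [0.53385312 0.00080596 0.38548269] [-179.48844245    0.26581796   90.03441784] [-0.52380937 -0.72639016 -0.5170256 ] 0.06124936332087337
```

View pics/wrist5.png

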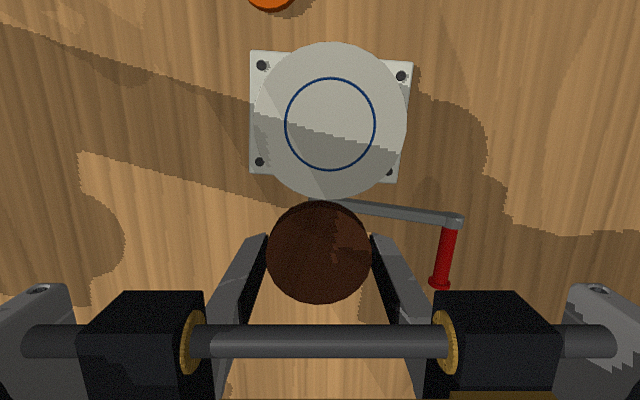

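View pics/side5.png

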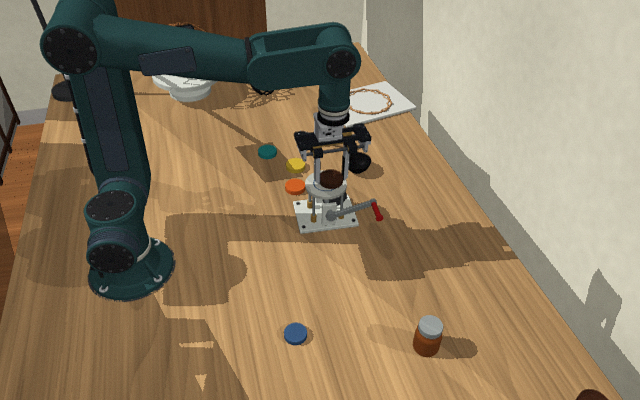

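Run:
```python
from h import *
im,d,p=load("pics/wrist5.npz")
hsv=cv2.cvtColor(im,cv2.COLOR_RGB2HSV)
m=cv2.inRange(hsv,np.array((100,90,20)),np.array((130,255,255)));k=np.zeros_like(m);k[70:178,275:385]=1;m*=k
v,u=np.nonzero(m);P=onplane(p,np.c_[u,v],.121);print("ring",len(u),circ(P))
# plate outline
g=cv2.inRange(hsv,np.array((0,0,60)),np.array((179,60,255)))
k=np.zeros_like(g);cv2.circle(k,(330,121),84,1,-1);g*=k
# handle
r=blob(im,(0,150,40),(8,255,255),(420,215,470,295));v,u=np.nonzero(r)
Pd=pts(p,d,r);print("handle depth z",np.percentile(Pd[:,2],[5,50,95]))
Q=onplane(p,np.c_[u,v],.097);a=cv2.fitLine(Q[:,:2].astype(np.float32),cv2.DIST_L2,0,.01,.01).ravel();print("handle line",a, "ang",np.degrees(np.arctan2(a[1],a[0])))
s=(Q[:,:2]-a[2:])@a[:2];print("ends",a[2:]+a[:2]*s.min(),a[2:]+a[:2]*s.max(), (s.max()-s.min()))
# base holes
h=cv2.inRange(hsv,np.array((0,0,0)),np.array((179,255,60)))
out=[]
for b in((252,57,270,75),(392,68,410,84),(251,153,267,169)):
    q=np.zeros_like(h);q[b[1]:b[3],b[0]:b[2]]=1;vv,uu=np.nonzero(h*q);c=(uu.mean(),vv.mean());X=onplane(p,[c],.012)[0];out.append(X);print(c,X.round(4))
print("yaw from holes",np.degrees(np.arctan2(*(out[1]-out[0])[[1,0]])),np.degrees(np.arctan2(*(out[2]-out[0])[[1,0]])))
# held disc: upper-edge arc
w=cv2.inRange(hsv,np.array((0,60,0)),np.array((16,255,90)));k=np.zeros_like(w);k[190:310,262:376]=1;w*=k
cv2.imwrite("pics/m5.png",np.hstack([w[180:320,240:400]*255//max(1,1),g[30:210,230:430][:140,:160]*255]))
from scipy.spatial.transform import Rotation as Ro
from bench import robot
o=robot.get_obs();T=Ro.from_euler('xyz',o['ee_rot']).inv()
w=w.astype(bool);vv,uu=np.nonzero(w);print(uu.min(),uu.max(),vv.min(),vv.max())
Pd=pts(p,d,w);Z=T.apply(Pd-o['tool_pos']);print("disc in tool z pct",np.percentile(Z[:,2],[5,25,50,75,95]),"x",np.percentile(Z[:,0],[1,99]),"y",np.percentile(Z[:,1],[1,99]))
```

```text
ring 587 (array([0.5400738 , 0.06909227]), np.float64(0.0336883531334125))
handle depth z [0.09792455 0.10395294 0.10664631]
handle line [ 0.04930757  0.99878365  0.64829123 -0.05375232] ang 87.17374
ends [ 0.64672106 -0.08555799] [ 0.64988938 -0.02137981] 0.06425633658259813
(np.float64(260.97014925373134), np.float64(65.01492537313433)) [0.4714 0.1243 0.012 ]
(np.float64(400.4375), np.float64(75.859375)) [0.6162 0.1139 0.012 ]
(np.float64(259.0), np.float64(161.5)) [0.4642 0.0238 0.012 ]
yaw from holes -4.091434255614571 -94.08928419532191
262 375 198 304
disc in tool z pct [0.18406466 0.18464907 0.18505511 0.18548719 0.18719259] x [-0.02913569  0.02974201] y [-0.02899378  0.02942203]
```

View pics/m5.png

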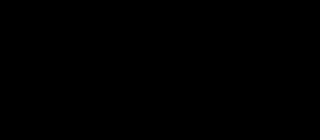

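Run:
```python
from chain import *
chain([(.5401,.0691,.336,90),(.5401,.0691,.324,90)])
```

```text
t 6.3 pos [0.5338 0.001  0.3859] rpy [-179.53    0.29   90.06] w 0.0611 F [ 0.7  0.5 -0.7]
[0.684 0.067 0.495] [-0.005  0.003  0.001] rows 2.0 0.1
[ 0.   -0.    0.12] [0. 0. 0.] rows 0.3 0.0
```

Emit:
move_arm(increments=[[[0,0.25,0.03,0,-0.002,0.001,0],[0,0.5,0.05,0.1,-0.005,0.003,0],[0,0.684,0.067,0.25,-0.005,0.003,0],[0,0.684,0.067,0.4,-0.005,0.003,0],[0,0.684,0.067,0.49,-0.005,0.003,0],[0,0.684,0.067,0.49,-0.005,0.003,0],[0,0.684,0.067,0.49,-0.005,0.003,0]]])

```text
time: 6.88
tool_pos: [0.5403, 0.0681, 0.3364]
ee_rot: [-3.141, 0.001, 1.57]
wrist_force: [-0.0, 0.1, 0.3]
width: 0.0614
```

Run:
```python
from chain import *
from h import *
chain([(.5401,.0691,.324,90)])
snap("side","side6");snap("wrist","wrist6")
```

```text
t 6.88 pos [0.5403 0.0681 0.3364] rpy [-1.7995e+02  5.0000e-02  8.9960e+01] w 0.0614 F [-0.   0.1  0.3]
[ 0.01  -0.002  0.124] [-0.001  0.001 -0.   ] rows 0.3 0.0
```

View pics/wrist6.png

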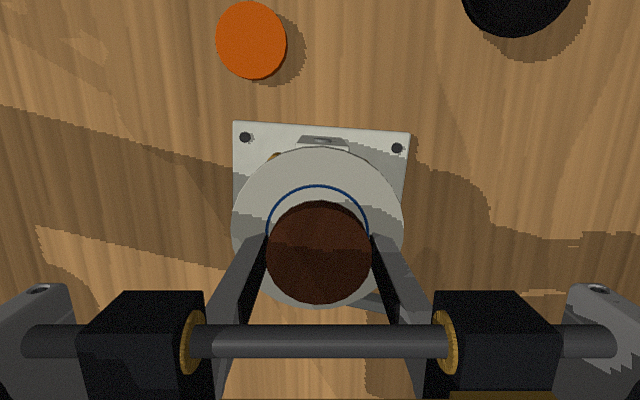

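Run:
```python
from h import *
im,d,p=load("pics/wrist6.npz");hsv=cv2.cvtColor(im,cv2.COLOR_RGB2HSV)
m=cv2.inRange(hsv,np.array((100,90,20)),np.array((130,255,255)));m[:180]=0;m[232:]=0;m[:,:260]=0;m[:,376:]=0
v,u=np.nonzero(m);P=onplane(p,np.c_[u,v],.121);c,r=circ(P);print(len(u),c,r)
from chain import *
chain([(.5401,.0691,.324,90)])
```

```text
364 [0.54003573 0.06863868] 0.03373708011824905
t 6.98 pos [0.5408 0.0677 0.3378] rpy [1.7988e+02 4.0000e-02 8.9920e+01] w 0.0615 F [-0.1  0.5 -0. ]
[ 0.014 -0.007  0.138] [ 0.001  0.    -0.001] rows 0.3 0.0
```

Emit:
move_arm(increments=[[[0,0.01,0,0.04,0,0,0],[0,0.01,0,0.08,0,0,0],[0,0.01,0,0.1,0,0,0],[0,0.01,0,0.12,0,0,0],[0,0.01,0,0.12,0,0,0],[0,0.01,0,0.12,0,0,0]]])

```text
time: 7.48
tool_pos: [0.5406, 0.0689, 0.3244]
ee_rot: [-3.141, 0.001, 1.57]
wrist_force: [0.7, 0.6, -1.0]
width: 0.0615
```

Emit:
move_arm(increments=[[[0,0,0,0.01,0,0,0],[0,0,0,0.01,0,0,0],[0,0,0,0.01,0,0,0]]])

```text
time: 7.73
tool_pos: [0.5406, 0.069, 0.3237]
ee_rot: [3.141, 0.001, 1.57]
wrist_force: [0.5, 0.3, -0.5]
width: 0.0613
```

Emit:
move_arm(increments=[[[0,0,0,0.01,0,0,0],[0,0,0,0.01,0,0,0],[0,0,0,0.01,0,0,0]]])

```text
time: 7.98
tool_pos: [0.5406, 0.069, 0.3226]
ee_rot: [-3.142, 0.001, 1.57]
wrist_force: [-1.1, -0.0, -0.2]
width: 0.0611
```

Emit:
move_arm(increments=[[[0,0,0,0.01,0,0,0],[0,0,0,0.01,0,0,0],[0,0,0,0.01,0,0,0]]])

```text
time: 8.23
tool_pos: [0.5406, 0.069, 0.3225]
ee_rot: [3.141, 0.001, 1.57]
wrist_force: [-1.8, -0.2, 4.3]
width: 0.0615
```

Emit:
move_arm(increments=[[[0,0,0,0.006,0,0,0],[0,0,0,0.006,0,0,0],[0,0,0,0.006,0,0,0]]])

```text
time: 8.48
tool_pos: [0.5405, 0.069, 0.3225]
ee_rot: [3.141, 0.001, 1.57]
wrist_force: [-2.9, -0.4, 7.1]
width: 0.0618
```

Run:
```python
from h import *
im,d,p=snap("side","side7")
cv2.imwrite("pics/side7c.png",cv2.resize(im[140:250,270:400,::-1],None,fx=5,fy=5))
```

```text
(no output)
```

View pics/side7c.png

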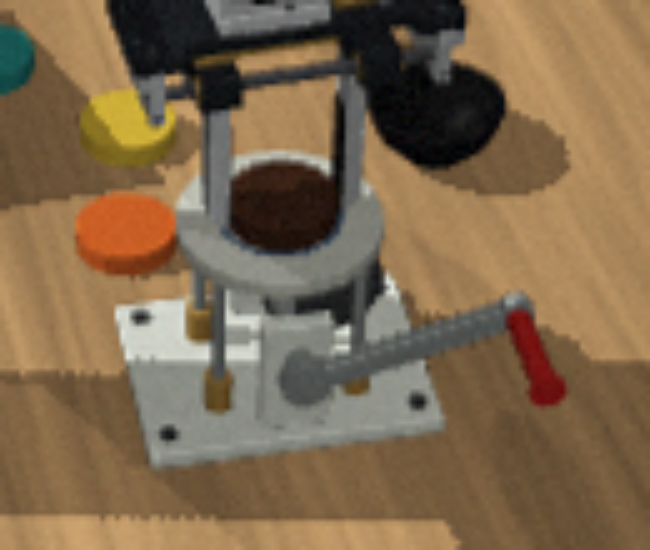

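Contact at 7 N, disc sits within the ring. Relieving the press, then opening.

Emit:
move_arm(increments=[[[0,0,0,-0.012,0,0,0],[0,0,0,-0.012,0,0,0],[0.75,0,0,-0.012,0,0,0],[0.75,0,0,-0.012,0,0,0],[0.85,0,0,-0.012,0,0,0],[0.9,0,0,-0.012,0,0,0],[0.9,0,0,-0.012,0,0,0]]])

```text
time: 9.12
tool_pos: [0.5406, 0.069, 0.3219]
ee_rot: [-3.141, 0.001, 1.57]
wrist_force: [-0.3, 0.3, 0.5]
width: 0.0838
```

Emit:
move_arm(increments=[[[0.9,0,0,-0.1,0,0,0],[0.9,0,0,-0.4,0,0,0],[0.9,0,0,-0.7,0,0,0],[0.9,-0.3,0,-0.8,0,0,0],[0.9,-0.6,0,-0.8,0,0,0],[0.9,-0.7,0,-0.8,0,0,0]]])

```text
time: 9.62
tool_pos: [0.5406, -0.0034, 0.4048]
ee_rot: [3.137, 0.003, 1.568]
wrist_force: [-0.9, -0.1, 0.4]
width: 0.0847
```

Run:
```python
from h import *
im,d,p=snap("wrist","wrist8")
hsv=cv2.cvtColor(im,cv2.COLOR_RGB2HSV)
from chain import *
a=np.array([.54,.0,.40,90]);b=np.array([.37,-.27,.40,60])
chain([a+(b-a)*k/3 for k in (1,2,3)])
```

```text
t 9.67 pos [ 0.5406 -0.0039  0.4037] rpy [1.7988e+02 1.5000e-01 8.9730e+01] w 0.0842 F [-0.1 -0.4 -1.1]
[-0.864 -0.568  0.038] [0.001 0.002 0.108] rows 2.5 1.4
[-0.985 -0.402 -0.   ] [ 0.    -0.     0.111] rows 2.6 1.4
[-1.04  -0.225 -0.   ] [ 0.    -0.     0.111] rows 2.6 1.4
```

View pics/wrist8.png

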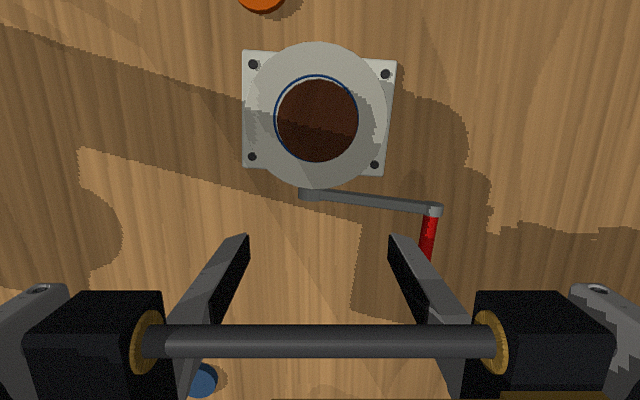

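Run:
```python
from h import *
disc("w","wrist8",(0,60,0),(25,255,100),.137,(270,72,365,168))
im,d,p=load("pics/wrist8.npz");hsv=cv2.cvtColor(im,cv2.COLOR_RGB2HSV)
m=cv2.inRange(hsv,np.array((100,90,20)),np.array((130,255,255)));m[170:]=0;m[:,:268]=0;m[:,370:]=0
v,u=np.nonzero(m);P=onplane(p,np.c_[u,v],.121);print("ring",len(u),circ(P))
im,d,p=load("pics/wrist8.npz");r=blob(im,(0,60,0),(25,255,100),(270,72,365,168));P=pts(p,d,r);print(np.percentile(P[:,2],[5,50,95]))
T=P[P[:,2]>.13];print(circ(cv2.convexHull(T[:,:2].astype(np.float32))[:,0]))
```

```text
wrist8 5198 ellipse [316.9 120.1] [79.6 81.7] circle@z (array([0.5411804 , 0.06823569]), np.float64(0.0302115822088229)) minEnc ((0.5411726832389832, 0.06827102601528168), 0.030979430302977562) depth med z 0.13793823598113472
ring 377 (array([0.54016279, 0.06895243]), np.float64(0.03379095163347813))
[0.13679942 0.13793824 0.13909637]
(array([0.54124713, 0.06823399]), np.float64(0.030453566881809824))
```

Emit:
move_arm(increments=[[[0.95,-0.29,-0.19,0,0,0,0.03],[0.95,-0.58,-0.38,0.02,0,0,0.07],[0.95,-0.86,-0.57,0.04,0,0,0.11]]])

```text
time: 9.92
tool_pos: [0.4829, -0.0869, 0.398]
ee_rot: [-3.141, -0.0, 1.396]
wrist_force: [0.3, -0.7, -0.3]
width: 0.0894
```

Emit:
move_arm(increments=[[[1,-0.33,-0.13,0,0,0,0.03],[1,-0.66,-0.26,0,0,0,0.07],[1,-0.99,-0.4,0,0,0,0.11]]])

```text
time: 10.17
tool_pos: [0.4261, -0.1778, 0.3981]
ee_rot: [-3.141, -0.0, 1.222]
wrist_force: [0.7, -0.6, -0.0]
width: 0.094
```

Emit:
move_arm(increments=[[[1,-0.33,-0.07,0,0,0,0.03],[1,-0.66,-0.14,0,0,0,0.07],[1,-1,-0.22,0,0,0,0.11],[1,-1,-0.22,0,0,0,0.11],[1,-1,-0.22,0,0,0,0.11],[1,-1,-0.22,0,0,0,0.11]]])

```text
time: 10.67
tool_pos: [0.3726, -0.2635, 0.3983]
ee_rot: [-3.141, -0.001, 1.052]
wrist_force: [0.1, 0.5, -0.1]
width: 0.094
```

Run:
```python
from h import *
im,d,p=snap("wrist","wrist9")
disc("w","wrist9",(95,120,30),(125,255,255),.014)
from chain import *
chain([(.364,-.309,.30,60)])
```

```text
wrist9 1299 ellipse [330.  214.5] [41.7 42.5] circle@z (array([ 0.36441754, -0.30656217]), np.float64(0.026226212143515035)) minEnc ((0.3646669387817383, -0.30647554993629456), 0.02752614952623844) depth med z 0.0151744323926242
t 10.72 pos [ 0.3729 -0.2631  0.3983] rpy [ 1.800e+02 -3.000e-02  6.035e+01] w 0.0943 F [-0.5 -0.2  0. ]
[-0.443  0.15   0.983] [ 0.    -0.     0.004] rows 2.6 0.0
```

View pics/wrist9.png

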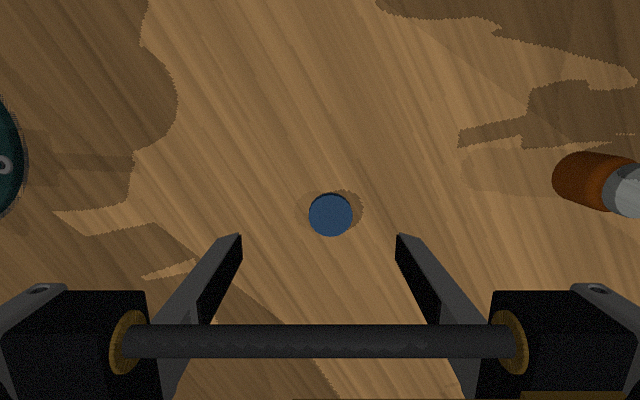

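Blue disc at (330,214), nothing near it.

Run:
```python
from chain import *
chain([(.3644,-.3066,.30,60.35)])
```

```text
t 10.72 pos [ 0.3729 -0.2631  0.3983] rpy [ 1.800e+02 -3.000e-02  6.035e+01] w 0.0943 F [-0.5 -0.2  0. ]
[-0.42   0.141  0.983] [ 0. -0. -0.] rows 2.6 0.0
```

Emit:
move_arm(increments=[[[1,-0.14,0.05,0.3,0,0,0],[1,-0.28,0.1,0.6,0,0,0],[1,-0.42,0.14,0.85,0,0,0],[1,-0.42,0.14,0.98,0,0,0],[1,-0.42,0.14,0.98,0,0,0],[1,-0.42,0.14,0.98,0,0,0]]])

```text
time: 11.22
tool_pos: [0.3643, -0.3064, 0.2999]
ee_rot: [-3.14, -0.001, 1.054]
wrist_force: [-0.7, 0.7, -0.6]
width: 0.0941
```

Run:
```python
from h import *
im,d,p=snap("wrist","wrist10")
P=disc("w","wrist10",(95,120,30),(125,255,255),.014);c=circ(P)[0]
from chain import *
chain([(c[0],c[1],.2025,60.35)])
```

```text
wrist10 2464 ellipse [319.  205.6] [58.5 58.8] circle@z (array([ 0.36429051, -0.30686545]), np.float64(0.02639370815281738)) minEnc ((0.3644048869609833, -0.3068874180316925), 0.027486393228173256) depth med z 0.015221476370919517
t 11.27 pos [ 0.3645 -0.3067  0.3013] rpy [1.7993e+02 2.0000e-02 6.0370e+01] w 0.0939 F [0.3 0.7 0.2]
[-0.002 -0.003  0.988] [0.001 0.    0.   ] rows 2.4 0.0
```

Emit:
move_arm(increments=[[[1,0,0,0.3,0,0,0],[1,0,0,0.6,0,0,0],[1,0,0,0.85,0,0,0],[1,0,0,0.93,0,0,0],[1,0,0,0.96,0,0,0],[1,0,0,0.96,0,0,0]]])

```text
time: 11.77
tool_pos: [0.3643, -0.3077, 0.2057]
ee_rot: [3.139, 0.001, 1.052]
wrist_force: [0.3, -0.1, -0.1]
width: 0.0939
```

Emit:
move_arm(increments=[[[0.6,0,0,0.005,0,0,0],[0.6,0,0,0.005,0,0,0],[0,0,0,0.005,0,0,0],[0,0,0,0.005,0,0,0],[0,0,0,0.005,0,0,0],[0,0,0,0.005,0,0,0],[0,0,0,0.005,0,0,0],[0,0,0,0.005,0,0,0]]])

```text
time: 12.43
tool_pos: [0.3636, -0.3077, 0.2042]
ee_rot: [3.141, 0.001, 1.051]
wrist_force: [0.4, 0.1, 1.2]
width: 0.0534
```

Emit:
move_arm(increments=[[[0,0,0,0,0,0,0],[0,0,0,0,0,0,0],[0,0,0,0,0,0,0],[0,0,0,-0.1,0,0,0],[0,0,0,-0.3,0,0,0],[0,0,0,-0.6,0,0,0],[0,0,0,-0.9,0,0,0],[0,0,0,-1,0,0,0]]])

```text
time: 13.1
tool_pos: [0.3643, -0.3082, 0.309]
ee_rot: [3.134, 0.003, 1.052]
wrist_force: [1.3, -0.3, -0.4]
width: 0.0533
```

Run:
```python
from h import *
from scipy.spatial.transform import Rotation as Ro
from bench import robot
im,d,p=snap("wrist","wrist11");o=robot.get_obs()
m=blob(im,(95,120,30),(125,255,255));Z=Ro.from_euler('xyz',o['ee_rot']).inv().apply(pts(p,d,m)-o['tool_pos'])
print(m.sum(),"z",np.percentile(Z[:,2],[5,50,95]),"x",np.percentile(Z[:,0],[.5,99.5]),"y",np.percentile(Z[:,1],[.5,99.5]))
from chain import *
a=np.array([.364,-.307,.37,60.4]);b=np.array([.54,.0,.41,88])
chain([a+(b-a)*k/4 for k in (1,2,3,4)])
```

```text
5162 z [0.18840286 0.18940424 0.1908877 ] x [-0.02443384  0.02720713] y [-0.02568533  0.02489672]
t 13.15 pos [ 0.3644 -0.3084  0.3094] rpy [179.45   0.19  60.24] w 0.0532 F [ 0.7 -0.6 -0.1]
[ 0.892 -0.003 -0.709] [ 0.006  0.002 -0.078] rows 2.7 1.0
[ 0.878  0.11  -0.1  ] [ 0.     0.    -0.077] rows 2.1 1.0
[ 0.858  0.214 -0.1  ] [-0.     0.    -0.077] rows 2.1 1.0
[ 0.826  0.316 -0.1  ] [-0.     0.    -0.077] rows 2.1 1.0
```

View pics/wrist11.png

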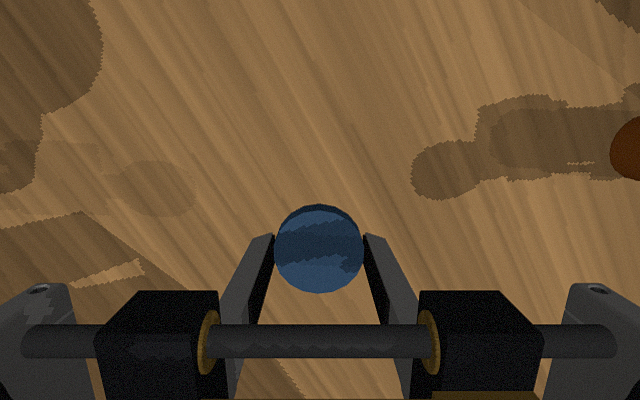

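Emit:
move_arm(increments=[[[0,0.2,0,-0.35,0.003,0.001,-0.02],[0,0.5,0,-0.6,0.006,0.002,-0.05],[0,0.89,0,-0.71,0.006,0.002,-0.078]]])

```text
time: 13.4
tool_pos: [0.4078, -0.2308, 0.3771]
ee_rot: [-3.136, -0.002, 1.172]
wrist_force: [0.8, -0.4, -1.4]
width: 0.053
```

Emit:
move_arm(increments=[[[0,0.3,0.03,-0.03,0,0,-0.025],[0,0.6,0.07,-0.07,0,0,-0.05],[0,0.88,0.11,-0.1,0,0,-0.077]]])

```text
time: 13.65
tool_pos: [0.4524, -0.1518, 0.3839]
ee_rot: [-3.131, -0.005, 1.297]
wrist_force: [1.0, -0.0, -0.4]
width: 0.0532
```

Emit:
move_arm(increments=[[[0,0.29,0.07,-0.03,0,0,-0.025],[0,0.58,0.14,-0.07,0,0,-0.05],[0,0.86,0.21,-0.1,0,0,-0.077]]])

```text
time: 13.9
tool_pos: [0.4961, -0.0749, 0.3936]
ee_rot: [-3.131, -0.005, 1.418]
wrist_force: [-0.3, -0.6, -0.1]
width: 0.053
```

Emit:
move_arm(increments=[[[0,0.28,0.1,-0.03,0,0,-0.025],[0,0.56,0.2,-0.07,0,0,-0.05],[0,0.77,0.3,-0.1,0,0,-0.077],[0,0.83,0.32,-0.1,0,0,-0.077],[0,0.83,0.32,-0.1,0,0,-0.077],[0,0.83,0.32,-0.1,0,0,-0.077]]])

```text
time: 14.4
tool_pos: [0.54, 0.0003, 0.4039]
ee_rot: [-3.131, -0.005, 1.536]
wrist_force: [-0.0, -0.9, -0.4]
width: 0.0532
```

Run:
```python
from h import *
from scipy.spatial.transform import Rotation as Ro
from bench import robot
im,d,p=snap("wrist","wrist12");o=robot.get_obs()
P=disc("w","wrist12",(0,60,0),(25,255,100),.137,(250,60,385,190))
m=blob(im,(95,120,30),(125,255,255),(255,195,380,310));Z=Ro.from_euler('xyz',o['ee_rot']).inv().apply(pts(p,d,m)-o['tool_pos'])
print(m.sum(),"z",np.percentile(Z[:,2],[5,50,95]),"x",np.percentile(Z[:,0],[.5,99.5]),"y",np.percentile(Z[:,1],[.5,99.5]))
from chain import *
chain([(.541,.0675,.355,90)])
```

```text
wrist12 5116 ellipse [320.2 128.2] [79.2 80.7] circle@z (array([0.54121435, 0.06822278]), np.float64(0.030203283007030027)) minEnc ((0.5412024855613708, 0.06806234270334244), 0.030907446518540382) depth med z 0.13795066211379092
5005 z [0.18840615 0.18937357 0.19098171] x [-0.02409622  0.02757627] y [-0.02490478  0.02580393]
t 14.45 pos [ 5.398e-01 -2.000e-04  4.043e-01] rpy [-179.45   -0.31   87.98] w 0.0535 F [ 0.5 -0.2 -0.6]
[ 0.674 -0.007  0.496] [-0.006 -0.004 -0.022] rows 2.0 0.3
```

View pics/wrist12.png

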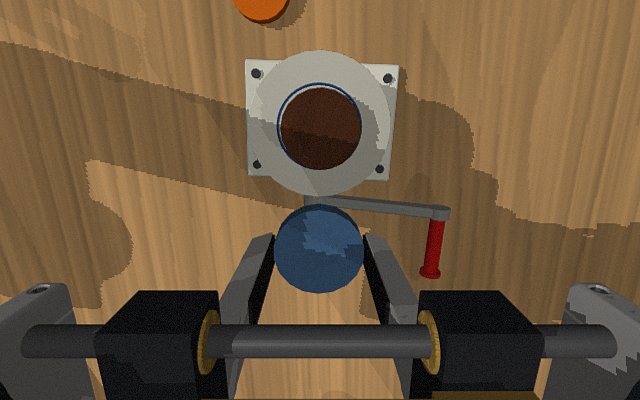

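Emit:
move_arm(increments=[[[0,0.25,0,0,-0.003,-0.002,-0.01],[0,0.5,0,0.1,-0.006,-0.004,-0.022],[0,0.67,-0.005,0.3,-0.006,-0.004,-0.022],[0,0.67,-0.005,0.43,-0.006,-0.004,-0.022],[0,0.67,-0.005,0.5,-0.006,-0.004,-0.022],[0,0.67,-0.005,0.5,-0.006,-0.004,-0.022],[0,0.67,-0.005,0.5,-0.006,-0.004,-0.022]]])

```text
time: 15.03
tool_pos: [0.5414, 0.0667, 0.3558]
ee_rot: [3.14, 0.001, 1.569]
wrist_force: [0.8, 0.2, -0.2]
width: 0.0532
```

Run:
```python
from chain import *
chain([(.541,.0672,.343,90)])
```

```text
t 15.03 pos [0.5414 0.0667 0.3558] rpy [1.799e+02 3.000e-02 8.992e+01] w 0.0532 F [ 0.8  0.2 -0.2]
[ 0.006 -0.005  0.128] [ 0.001  0.    -0.001] rows 0.3 0.0
```

Emit:
move_arm(increments=[[[0,0.005,-0.005,0.04,0,0,0],[0,0.005,-0.005,0.07,0,0,0],[0,0.005,-0.005,0.09,0,0,0],[0,0.005,-0.005,0.11,0,0,0],[0,0.005,-0.005,0.11,0,0,0],[0,0.005,-0.005,0.11,0,0,0]]])

```text
time: 15.53
tool_pos: [0.5411, 0.0683, 0.3449]
ee_rot: [3.139, 0.0, 1.571]
wrist_force: [-0.3, 0.6, -1.3]
width: 0.0528
```

Emit:
move_arm(increments=[[[0,0,0,0.01,0,0,0],[0,0,0,0.01,0,0,0],[0,0,0,0.01,0,0,0]]])

```text
time: 15.78
tool_pos: [0.5412, 0.0684, 0.3439]
ee_rot: [3.139, 0.0, 1.571]
wrist_force: [0.8, 0.1, -1.1]
width: 0.0534
```

Emit:
move_arm(increments=[[[0,0,0,0.01,0,0,0],[0,0,0,0.01,0,0,0],[0,0,0,0.01,0,0,0]]])

```text
time: 16.03
tool_pos: [0.5411, 0.0684, 0.3429]
ee_rot: [3.139, 0.0, 1.571]
wrist_force: [0.2, -0.1, -0.8]
width: 0.0532
```

Emit:
move_arm(increments=[[[0,-0.01,0,0.005,0,0,0],[0,-0.01,0,0.005,0,0,0],[0,-0.01,0,0.008,0,0,0]]])

```text
time: 16.28
tool_pos: [0.5412, 0.0673, 0.3421]
ee_rot: [3.139, 0.0, 1.571]
wrist_force: [0.3, 0.2, -0.6]
width: 0.053
```

Emit:
move_arm(increments=[[[0,0,0,0.008,0,0,0],[0,0,0,0.008,0,0,0],[0,0,0,0.008,0,0,0]]])

```text
time: 16.53
tool_pos: [0.5411, 0.0673, 0.3412]
ee_rot: [3.139, 0.0, 1.571]
wrist_force: [0.2, 0.2, 0.2]
width: 0.053
```

Emit:
move_arm(increments=[[[0,0,0,0.008,0,0,0],[0,0,0,0.008,0,0,0],[0,0,0,0.008,0,0,0]]])

```text
time: 16.78
tool_pos: [0.5411, 0.0674, 0.341]
ee_rot: [3.139, 0.0, 1.571]
wrist_force: [-0.1, 0.9, 2.3]
width: 0.0532
```

Contact. Easing off slightly, then opening.

Emit:
move_arm(increments=[[[0,0,0,-0.004,0,0,0],[0,0,0,-0.004,0,0,0],[0.65,0,0,-0.004,0,0,0],[0.65,0,0,-0.004,0,0,0],[0.75,0,0,-0.004,0,0,0],[0.85,0,0,-0.004,0,0,0],[0.85,0,0,-0.004,0,0,0]]])

```text
time: 17.37
tool_pos: [0.5412, 0.0673, 0.3408]
ee_rot: [3.139, 0.0, 1.571]
wrist_force: [0.1, 0.1, -0.6]
width: 0.0774
```

Emit:
move_arm(increments=[[[0.85,0,0,-0.1,0,0,0],[0.85,0,0,-0.35,0,0,0],[0.85,-0.2,0,-0.6,0,0,0],[0.85,-0.5,0,-0.65,0,0,0],[0.85,-0.8,0,-0.65,0,0,0],[0.85,-0.8,0,-0.65,0,0,0],[0.85,-0.8,0,-0.65,0,0,0]]])

```text
time: 17.95
tool_pos: [0.541, -0.0138, 0.4068]
ee_rot: [3.138, -0.0, 1.569]
wrist_force: [0.2, 0.2, 0.0]
width: 0.0798
```

Run:
```python
from h import *
from bench import robot
o=robot.get_obs();print(o['time'],o['tool_pos'])
im,d,p=snap("wrist","wrist13")
disc("blue","wrist13",(95,120,30),(125,255,255),.151,(250,60,385,190))
disc("wood","wrist13",(0,60,0),(25,255,100),.137,(250,60,385,190))
m=blob(im,(95,120,30),(125,255,255),(250,60,385,190));P=pts(p,d,m);c=P.mean(0);print(c,np.linalg.svd(P-c,full_matrices=0)[2][2])
im,d,p=snap("side","side13");cv2.imwrite("pics/side13c.png",cv2.resize(im[140:250,270:400,::-1],None,fx=5,fy=5))
```

```text
17.95 [ 0.54101454 -0.01375419  0.40679005]
wrist13 3769 ellipse [317.9 108.1] [72.9 75.8] circle@z (array([0.54203825, 0.06769593]), np.float64(0.026114474170883153)) minEnc ((0.542193591594696, 0.0674026757478714), 0.026905544102191925) depth med z 0.15194232553667913
wrist13 679 ellipse [317.1 107.6] [78.1 81.1] circle@z (array([0.54150183, 0.06792765]), np.float64(0.029551779856196014)) minEnc ((0.541081428527832, 0.06823310256004333), 0.03085975907742977) depth med z 0.1378549155770743
[0.54224313 0.06893598 0.15193477] [-0.00142049 -0.00135407  0.99999807]
```

View pics/wrist13.png

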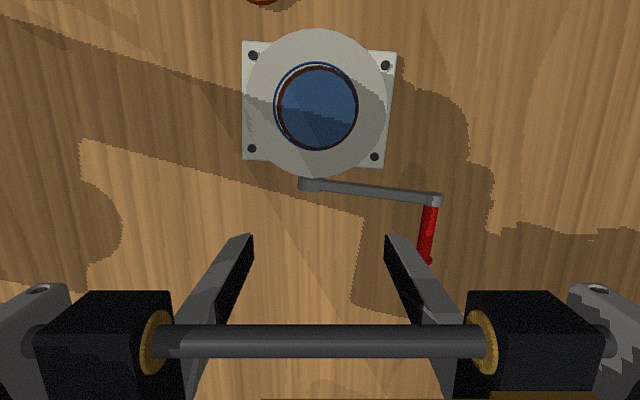

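View pics/side13c.png

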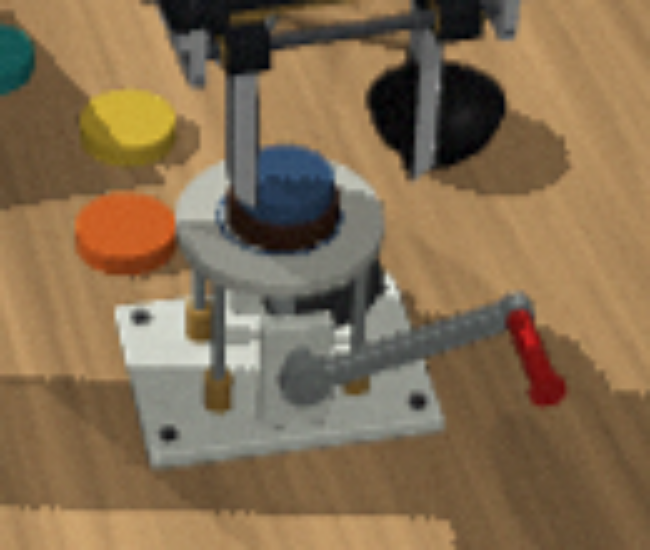

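Run:
```python
from chain import *
chain([(.6477,-.0475,.36,85.9)])
```

```text
t 18.05 pos [ 0.541  -0.0122  0.4061] rpy [ 1.7987e+02 -3.0000e-02  9.0030e+01] w 0.0798 F [0.2 0.3 0.9]
[-0.354  1.066  0.463] [ 0.001 -0.     0.046] rows 2.9 0.6
```

Emit:
move_arm(increments=[[[0.6,-0.12,0.3,0.05,0,0,0.02],[0.5,-0.24,0.6,0.2,0,0,0.046],[0.5,-0.35,0.88,0.35,0,0,0.046],[0.5,-0.35,1,0.46,0,0,0.046],[0.5,-0.35,1,0.46,0,0,0.046],[0.5,-0.35,1,0.46,0,0,0.046]]])

```text
time: 18.55
tool_pos: [0.6413, -0.0464, 0.3584]
ee_rot: [-3.14, -0.001, 1.501]
wrist_force: [-1.1, -0.0, 0.6]
width: 0.0478
```

Run:
```python
from h import *
from bench import robot
from scipy.spatial.transform import Rotation as Ro
o=robot.get_obs();im,d,p=snap("wrist","wrist14")
r=blob(im,(0,150,40),(8,255,255),(250,120,400,320));v,u=np.nonzero(r);Pd=pts(p,d,r)
Q=onplane(p,np.c_[u,v],.097);a=cv2.fitLine(Q[:,:2].astype(np.float32),cv2.DIST_L2,0,.01,.01).ravel();s=(Q[:,:2]-a[2:])@a[:2]
print(r.sum(),np.percentile(Pd[:,2],[5,50,95]),a,a[2:]+a[:2]*s.min(),a[2:]+a[:2]*s.max())
e=np.array([[u[v==y].mean(),y] for y in (v.min(),v.max())]);print(e,onplane(p,e,.104))
from chain import *
chain([(.6477,-.0475,.277,85.9)])
```

```text
1027 [0.10063966 0.10417348 0.1066044 ] [ 0.07300821  0.9973313   0.6477568  -0.05268012] [ 0.64545776 -0.08408645] [ 0.65003872 -0.02150802]
[[325.625 184.   ]
 [327.    257.   ]] [[ 0.64865273 -0.0198123   0.104     ]
 [ 0.64595347 -0.080681    0.104     ]]
t 18.6 pos [ 0.641  -0.0464  0.36  ] rpy [ 1.7994e+02 -3.0000e-02  8.5980e+01] w 0.0474 F [-0.  -0.7  0.2]
[-0.007  0.067  0.83 ] [ 0.001 -0.     0.001] rows 2.0 0.0
```

View pics/wrist14.png

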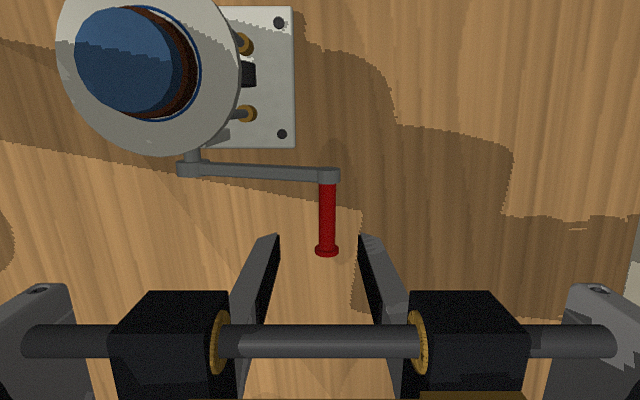

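Emit:
move_arm(increments=[[[0.5,-0.01,0.04,0.15,0,0,0],[0.5,-0.015,0.065,0.4,0,0,0],[0.5,-0.015,0.065,0.65,0,0,0],[0.5,-0.015,0.065,0.78,0,0,0],[0.5,-0.015,0.065,0.82,0,0,0],[0.5,-0.015,0.065,0.82,0,0,0]]])

```text
time: 19.1
tool_pos: [0.6471, -0.049, 0.278]
ee_rot: [3.141, -0.0, 1.5]
wrist_force: [-0.6, 0.8, -0.4]
width: 0.0472
```

Run:
```python
from h import *
from chain import *
im,d,p=snap("wrist","wrist15");im,d,p=snap("side","side15")
cv2.imwrite("pics/side15c.png",cv2.resize(im[100:260,270:430,::-1],None,fx=3.7,fy=3.7))
chain([(.6475,-.048,.277,85.9)])
```

```text
t 19.2 pos [ 0.6479 -0.0493  0.2804] rpy [1.7968e+02 1.0000e-02 8.5910e+01] w 0.0468 F [-0.  -0.2  0.2]
[ 0.013 -0.005  0.034] [0.004 0.    0.   ] rows 0.1 0.0
```

View pics/wrist15.png

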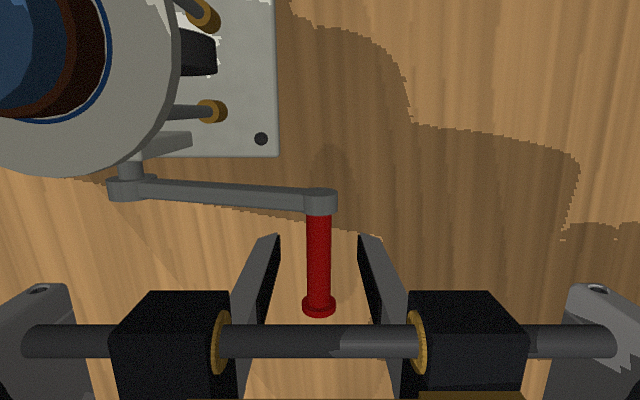

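View pics/side15c.png

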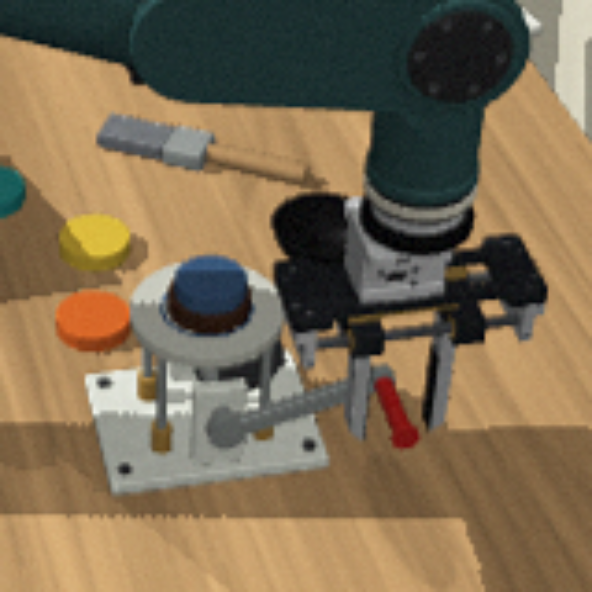

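Emit:
move_arm(increments=[[[0.5,0.01,0,0.02,0,0,0],[0.2,0.01,0,0.02,0,0,0],[0,0.01,0,0.02,0,0,0],[0,0.01,0,0.02,0,0,0],[0,0.01,0,0.02,0,0,0],[0,0.01,0,0.02,0,0,0],[0,0.01,0,0.02,0,0,0],[0,0.01,0,0.02,0,0,0]]])

```text
time: 19.87
tool_pos: [0.6474, -0.0486, 0.276]
ee_rot: [3.141, -0.0, 1.499]
wrist_force: [-2.3, -0.0, 1.4]
width: 0.0134
```

Emit:
move_arm(increments=[[[0,0,0,0,0,0,0],[0,0,0,0,0,0,0],[0,0,0,0,0,0,0]]])

```text
time: 20.12
tool_pos: [0.6474, -0.0486, 0.2759]
ee_rot: [3.141, -0.0, 1.499]
wrist_force: [-4.0, -0.1, 0.7]
width: 0.0128
```

Run:
```python
from chain import *
o=robot.get_obs();P=o['tool_pos'];sx=np.array([.9974,-.0715,0])
# path: arc relative to current pose
f=lambda ph:.12*(np.sin(ph)*sx+np.cos(ph)*np.array([0,0,1]))
g=[tuple(P+f(1.3-t)-f(1.3))+(85.9,) for t in np.arange(.1,1.31,.1)]
chain(g)
print(P+f(0)-f(1.3))
```

```text
t 20.12 pos [ 0.6474 -0.0486  0.2759] rpy [179.96  -0.    85.89] w 0.0128 F [-4.  -0.1  0.7]
[-0.    -0.038 -0.114] [ 0. -0. -0.] rows 0.3 0.0
[ 0.    -0.049 -0.109] [0. 0. 0.] rows 0.3 0.0
[ 0.    -0.06  -0.104] [0. 0. 0.] rows 0.3 0.0
[ 0.    -0.07  -0.098] [0. 0. 0.] rows 0.3 0.0
[ 0.    -0.079 -0.09 ] [0. 0. 0.] rows 0.3 0.0
[ 0.    -0.088 -0.082] [0. 0. 0.] rows 0.3 0.0
[ 0.    -0.095 -0.073] [0. 0. 0.] rows 0.3 0.0
[ 0.    -0.102 -0.063] [0. 0. 0.] rows 0.3 0.0
[ 0.    -0.108 -0.052] [0. 0. 0.] rows 0.3 0.0
[ 0.    -0.113 -0.041] [0. 0. 0.] rows 0.3 0.0
[ 0.    -0.116 -0.03 ] [0. 0. 0.] rows 0.3 0.0
[ 0.    -0.119 -0.018] [0. 0. 0.] rows 0.3 0.0
[ 0.    -0.12  -0.006] [0. 0. 0.] rows 0.3 0.0
[ 0.53212304 -0.040312    0.3638297 ]
```

Emit:
move_arm(increments=[[[0,0,-0.018,-0.057,0,0,0],[0,0,-0.038,-0.114,0,0,0],[0,0,-0.062,-0.169,0,0,0],[0,0,-0.087,-0.223,0,0,0],[0,0,-0.087,-0.223,0,0,0]]])

```text
time: 20.53
tool_pos: [0.6386, -0.0479, 0.2996]
ee_rot: [3.139, 0.0, 1.499]
wrist_force: [-1.4, -0.5, -4.2]
width: 0.0128
```

Run:
```python
from h import *
from chain import *
o=robot.get_obs();print(o['wrist_torque'])
im,d,p=snap("side","side16")
cv2.imwrite("pics/side16c.png",cv2.resize(im[100:260,270:430,::-1],None,fx=3.7,fy=3.7))
chain([])
```

```text
[-0.02613505  0.07164729 -0.01107959]
t 20.58 pos [ 0.6387 -0.0479  0.2993] rpy [179.87   0.    85.89] w 0.0134 F [-1.5 -0.4 -2.9]
```

View pics/side16c.png

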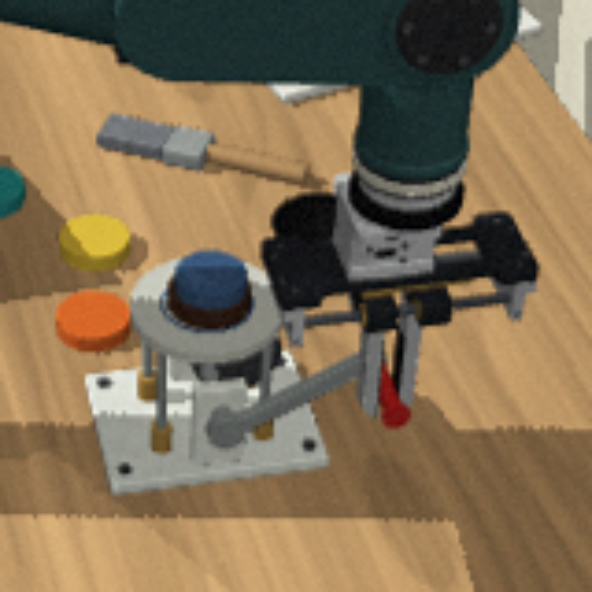

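The lever rises with the grip; forces are about 4 N. Continuing along the arc.

Emit:
move_arm(increments=[[[0,0,-0.029,-0.052,0,0,0],[0,0,-0.06,-0.104,0,0,0],[0,0,-0.094,-0.154,0,0,0],[0,0,-0.13,-0.202,0,0,0],[0,0,-0.168,-0.248,0,0,0],[0,0,-0.209,-0.292,0,0,0]]])

```text
time: 21.08
tool_pos: [0.6184, -0.0465, 0.3292]
ee_rot: [3.135, 0.0, 1.499]
wrist_force: [5.5, -1.1, -3.2]
width: 0.0132
```

Run:
```python
from chain import *
P0=np.array([.6474,-.0486,.2759]);sx=np.array([.9974,-.0715,0])
f=lambda ph:.12*(np.sin(ph)*sx+np.cos(ph)*np.array([0,0,1]))
chain([]);p=robot.get_obs()['tool_pos'];w=P0-f(1.3);q=p-w
print("est angle",1.3-np.arctan2(q@sx,q[2]),"radius",np.hypot(q@sx,q[2]))
G=lambda t:w+f(1.3-t)
a=.5
for t in (.6,.7,.8,.9,1.0,1.1,1.2,1.25,1.3):
    print(t,((G(t)-G(.5))@sx*10).round(3),-((G(t)-G(.5))[2]*10).round(3), G(t).round(4))
```

```text
t 21.08 pos [ 0.6184 -0.0465  0.3292] rpy [1.7963e+02 1.0000e-02 8.5890e+01] w 0.0132 F [ 5.5 -1.1 -3.2]
est angle 0.507995431779881 radius 0.12155002837193894
0.6 -0.088 -0.082 [ 0.6092 -0.0459  0.3356]
0.7 -0.183 -0.154 [ 0.5997 -0.0452  0.3428]
0.8 -0.285 -0.217 [ 0.5895 -0.0444  0.3491]
0.9 -0.393 -0.269 [ 0.5787 -0.0437  0.3543]
1.0 -0.506 -0.31 [ 0.5674 -0.0429  0.3584]
1.1 -0.622 -0.34 [ 0.5559 -0.042   0.3614]
1.2 -0.741 -0.358 [ 0.544  -0.0412  0.3632]
1.25 -0.801 -0.362 [ 0.5381 -0.0408  0.3637]
1.3 -0.861 -0.364 [ 0.5321 -0.0403  0.3638]
```

Emit:
move_arm(increments=[[[0,0,-0.043,-0.042,0,0,0],[0,0,-0.088,-0.082,0,0,0],[0,0,-0.135,-0.119,0,0,0],[0,0,-0.183,-0.154,0,0,0],[0,0,-0.233,-0.187,0,0,0],[0,0,-0.285,-0.217,0,0,0]]])

```text
time: 21.58
tool_pos: [0.5905, -0.0445, 0.3526]
ee_rot: [3.13, 0.0, 1.499]
wrist_force: [7.5, -0.9, 0.1]
width: 0.0132
```

Emit:
move_arm(increments=[[[0,0,-0.053,-0.027,0,0,0],[0,0,-0.108,-0.052,0,0,0],[0,0,-0.164,-0.074,0,0,0],[0,0,-0.221,-0.093,0,0,0],[0,0,-0.279,-0.109,0,0,0],[0,0,-0.337,-0.123,0,0,0],[0,0,-0.337,-0.123,0,0,0]]])

```text
time: 22.17
tool_pos: [0.5567, -0.042, 0.3678]
ee_rot: [3.124, 0.001, 1.499]
wrist_force: [6.6, -0.8, 6.9]
width: 0.0132
```

Run:
```python
from chain import *
from h import *
im,d,p=snap("side","side17")
cv2.imwrite("pics/side17c.png",cv2.resize(im[100:260,270:430,::-1],None,fx=3.7,fy=3.7))
P0=np.array([.6474,-.0486,.2759]);sx=np.array([.9974,-.0715,0])
f=lambda ph:.12*(np.sin(ph)*sx+np.cos(ph)*np.array([0,0,1]))
chain([(.5321,-.0403,.3638,85.9)]);p=robot.get_obs()['tool_pos'];w=P0-f(1.3);q=p-w
print("est angle",1.3-np.arctan2(q@sx,q[2]),"radius",np.hypot(q@sx,q[2]),robot.get_obs()['wrist_torque'])
```

```text
t 22.22 pos [ 0.5568 -0.042   0.3678] rpy [1.7904e+02 6.0000e-02 8.5890e+01] w 0.0131 F [6.  0.3 7.9]
[-0.    -0.248  0.036] [ 0.011  0.001 -0.   ] rows 0.6 0.1
est angle 1.1027852962002385 radius 0.1264205842524164 [-0.11989934 -1.34883551 -0.04379096]
```

View pics/side17c.png

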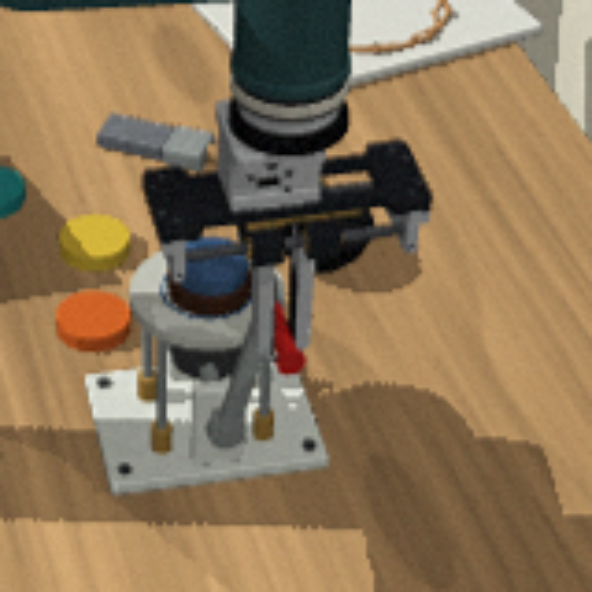

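```bash
cat > st.py <<'E'
from chain import *
from h import *
sx=np.array([.9974,-.0715,0]);piv=np.array([.5324,-.0387,.065])
def st():
    o=robot.get_obs();R=Ro.from_euler('xyz',o['ee_rot']);g=o['tool_pos']+R.apply([0,0,.18]);q=g-piv
    print('t',round(o['time'],2),'tcp',o['tool_pos'].round(4),'F',o['wrist_force'].round(1),'grasp',g.round(4),'rel x,z',(q@sx).round(4),q[2].round(4),'phi',np.arctan2(q@sx,q[2]).round(3),'phi asin',np.arcsin(q@sx/.12).round(3),'tau',o['wrist_torque'].round(2),'w',o['width'].round(4))
if __name__=="__main__": st()
E
python3 st.py
python3 - <<'E'
from h import *
for f in("side13","side17"):
    im,d,p=load(f"pics/{f}.npz")
    m=blob(im,(95,120,30),(125,255,255),(300,140,360,200));P=pts(p,d,m);print(f,"blue",np.percentile(P[:,2],[50,75,90]))
    m=blob(im,(0,150,40),(8,255,255),(320,150,400,230));P=pts(p,d,m);v,u=np.nonzero(m);print("red",len(u),P.mean(0),np.percentile(P[:,2],[5,50,95]))
E
```

```text
side13 blue [0.14958558 0.1510711  0.15284443]
red 107 [ 0.64670122 -0.04996239  0.09291445] [-0.00061353  0.10123295  0.10510532]
side17 blue [0.16655686 0.16830795 0.16980712]
red 89 [ 0.55809557 -0.05329836  0.18098378] [0.17424548 0.18645001 0.19097242]Traceback (most recent call last):
  File "st.py", line 7, in <module>
    if __name__=="__main__": st()
                             ~~^^
  File "st.py", line 6, in st
    print('t',round(o['time'],2),'tcp',o['tool_pos'].round(4),'F',o['wrist_force'].round(1),'grasp',g.round(4),'rel x,z',(q@sx).round(4),q[2].round(4),'phi',np.arctan2(q@sx,q[2]).round(3),'phi asin',np.arcsin(q@sx/.12).round(3),'tau',o['wrist_torque'].round(2),'w',o['width'].round(4))
                                                                                                                                                                                                                                                                         ^^^^^^^^^^^^^^^^
AttributeError: 'float' object has no attribute 'round'
```

```bash
sed -i "s/o\['width'\].round(4)/o['width']/" st.py; python3 st.py
```

```text
t 22.22 tcp [ 0.5568 -0.042   0.3678] F [6.  0.3 7.9] grasp [ 0.5598 -0.0424  0.1878] rel x,z 0.0276 0.1228 phi 0.221 phi asin 0.232 tau [-0.12 -1.35 -0.04] w 0.013135728672944968
```

Emit:
move_arm(increments=[[[0,0,-0.05,-0.005,0,0,0],[0,0,-0.1,-0.01,0,0,0],[0,0,-0.15,-0.014,0,0,0],[0,0,-0.2,-0.016,0,0,0],[0,0,-0.24,-0.018,0,0,0],[0,0,-0.24,-0.018,0,0,0],[0,0,-0.24,-0.018,0,0,0]]])

```text
time: 22.8
tool_pos: [0.533, -0.0403, 0.3703]
ee_rot: [3.124, 0.001, 1.499]
wrist_force: [4.9, -0.4, 10.5]
width: 0.0131
```

Run:
```python
from st import *
for n in("side","scene","wrist"):
    im,d,p=snap(n,n+"18")
st()
im=cv2.imread("pics/side18.png");cv2.imwrite("pics/side18c.png",cv2.resize(im[100:260,270:430],None,fx=3.7,fy=3.7))
im=cv2.imread("pics/scene18.png");cv2.imwrite("pics/scene18c.png",cv2.resize(im[150:290,240:400],None,fx=4,fy=4))
```

```text
t 22.95 tcp [ 0.533  -0.0403  0.3703] F [ 4.3 -1.2 10.9] grasp [ 0.5361 -0.0407  0.1903] rel x,z 0.0039 0.1253 phi 0.031 phi asin 0.032 tau [-0.1  -1.14 -0.07] w 0.012851730389393298
```

View pics/side18c.png

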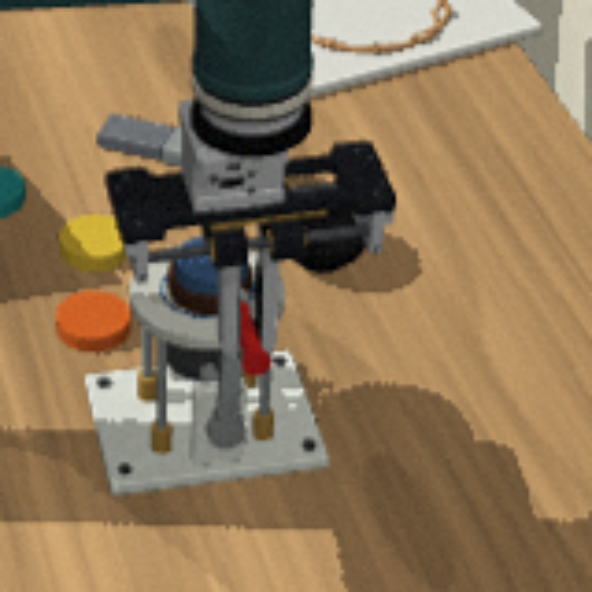

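View pics/wrist18.png

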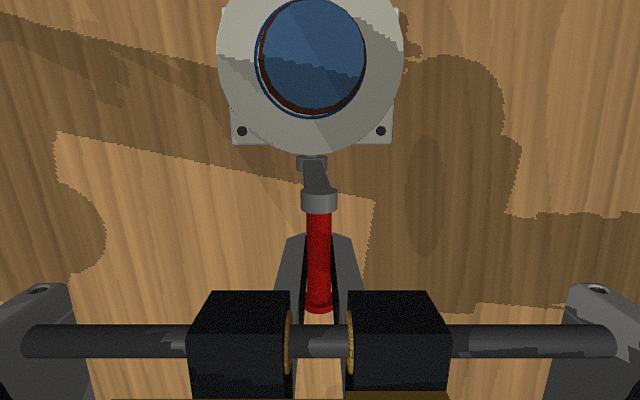

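View pics/scene18c.png

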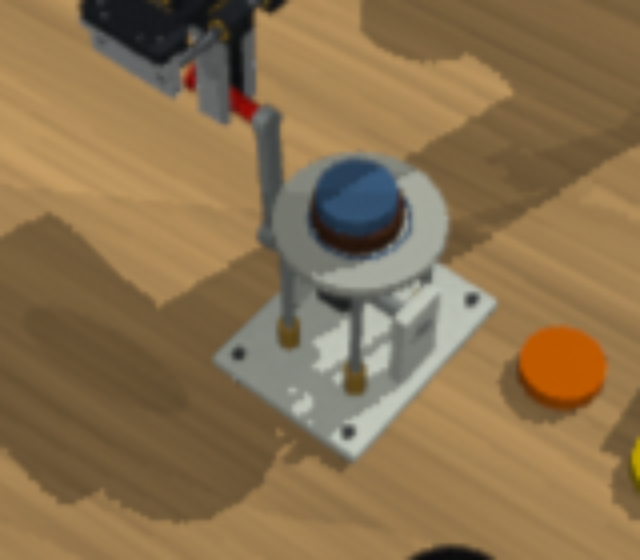

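```bash
cat > lev.py <<'E'
from h import *
def lev(f):
    im,d,p=load(f"pics/{f}.npz");hsv=cv2.cvtColor(im,cv2.COLOR_RGB2HSV)
    th=np.radians(-4.1);sx=np.array([np.cos(th),np.sin(th)]);sy=np.array([-sx[1],sx[0]])
    m=cv2.inRange(hsv,np.array((100,150,10)),np.array((130,255,120)));m[130:]=0;m[:,:240]=0;m[:,385:]=0
    r=blob(im,(0,150,40),(8,255,255),(290,200,350,315));v,u=np.nonzero(r)
    e=np.array([[(u[v==y].min()+u[v==y].max())/2,y] for y in range(218,290,4)])
    X=onplane(p,e,.192)[:,:2];k=np.polyfit((X@sy),(X@sx),1);print("pin dir deg",np.degrees(np.arctan(k[0])))
    # plate outline: left/right edges by brightness -> bluish disc centre & wood
    for nm,lo,hi,z in(("blue",(95,120,30),(125,255,255),.169),):
        b=blob(im,lo,hi,(255,0,370,118));c,_=cv2.findContours(b.astype(np.uint8),cv2.RETR_EXTERNAL,cv2.CHAIN_APPROX_NONE);c=max(c,key=len)[:,0]
        c=c[c[:,1]>3];P=onplane(p,c,z);cc,rr=circ(P);print(nm,cc,rr)
    # base bottom edge holes
    h=cv2.inRange(hsv,np.array((0,0,0)),np.array((179,255,60)));H=[]
    for b in((236,125,250,139),(374,124,388,138)):
        q=np.zeros_like(h);q[b[1]:b[3],b[0]:b[2]]=1;vv,uu=np.nonzero(h*q);H.append(onplane(p,[(uu.mean(),vv.mean())],.012)[0,:2])
    H=np.array(H);mid=H.mean(0);print("holes",H.round(4).tolist(),"yaw",np.degrees(np.arctan2(*(H[1]-H[0])[::-1])))
    px=(X@sx).mean();print("pin stand-x: rel holes mid",px-mid@sx,"rel ring(.5401,.069)",px-np.array([.5401,.069])@sx,"rel blue-known",px-cc@sx+np.array([.542-.5401,.0677-.069])@sx)
lev(__import__('sys').argv[1])
E
python3 lev.py wrist18
python3 - <<'E'
from h import *
# scene/side: lever head & hub? plate height via blue depth
for f in("side18","scene18","wrist18"):
    im,d,p=load(f"pics/{f}.npz");bx=dict(side18=(300,140,360,200),scene18=(310,180,350,215),wrist18=(255,0,370,118))[f]
    m=blob(im,(95,120,30),(125,255,255),bx);P=pts(p,d,m);print(f,np.percentile(P[:,2],[50,75,90]))
E
```

```text
pin dir deg 0.3261025901188778
blue [0.54194412 0.06768124] 0.026321796088916508
holes [[0.4642, 0.024], [0.609, 0.014]] yaw -3.9517006837586437
pin stand-x: rel holes mid 0.004203171438876052 rel ring(.5401,.069) 0.004274576446112399 rel blue-known 0.004328970054562065
side18 [0.16742427 0.16910063 0.17067925]
scene18 [0.17080839 0.17202504 0.1727851 ]
wrist18 [0.17012034 0.17057363 0.17100005]
```

Three measures in the same view agree that the pin is about 4.2 mm short of the vertical.

Emit:
move_arm(increments=[[[0,0,-0.02,-0.01,0,0,0],[0,0,-0.042,-0.02,0,0,0],[0,0,-0.042,-0.02,0,0,0],[0,0,-0.042,-0.02,0,0,0],[0,0,-0.042,-0.02,0,0,0]]])

```text
time: 23.37
tool_pos: [0.5287, -0.04, 0.3707]
ee_rot: [3.127, 0.001, 1.499]
wrist_force: [5.1, 0.4, 6.7]
width: 0.013
```

```bash
python3 - <<'E'
from st import *
for n in("side","scene","wrist"):
    im,d,p=snap(n,n+"19")
st()
im=cv2.imread("pics/scene19.png");cv2.imwrite("pics/scene19c.png",cv2.resize(im[150:290,240:400],None,fx=4,fy=4))
E
python3 lev.py wrist19
python3 - <<'E'
from h import *
for f in("side19","scene19","wrist19"):
    im,d,p=load(f"pics/{f}.npz");bx=dict(side19=(300,140,360,200),scene19=(310,180,350,215),wrist19=(255,0,370,118))[f]
    m=blob(im,(95,120,30),(125,255,255),bx);P=pts(p,d,m);print(f,np.percentile(P[:,2],[50,75,90]))
E
```

```text
t 23.52 tcp [ 0.5287 -0.04    0.3707] F [ 5.4 -0.6  6.6] grasp [ 0.5314 -0.0403  0.1907] rel x,z -0.0009 0.1257 phi -0.007 phi asin -0.007 tau [-0.1  -1.28 -0.06] w 0.013074328680448619
pin dir deg 0.5135876705291358
blue [0.54159205 0.06759595] 0.02611059694141445
holes [[0.4634, 0.0243], [0.6079, 0.014]] yaw -4.048657309958012
pin stand-x: rel holes mid 0.00027593817173376944 rel ring(.5401,.069) -0.0005560171580154538 rel blue-known -0.0001565550719781479
side19 [0.16709035 0.16894265 0.16980238]
scene19 [0.17080348 0.17181965 0.17275554]
wrist19 [0.17015918 0.1706221  0.17105549]
```

View pics/wrist19.png

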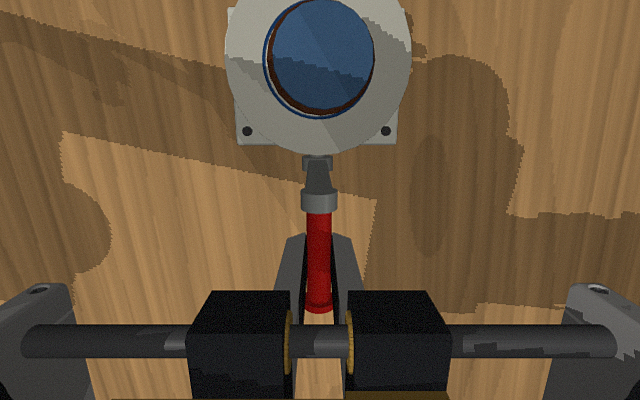

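View pics/scene19c.png

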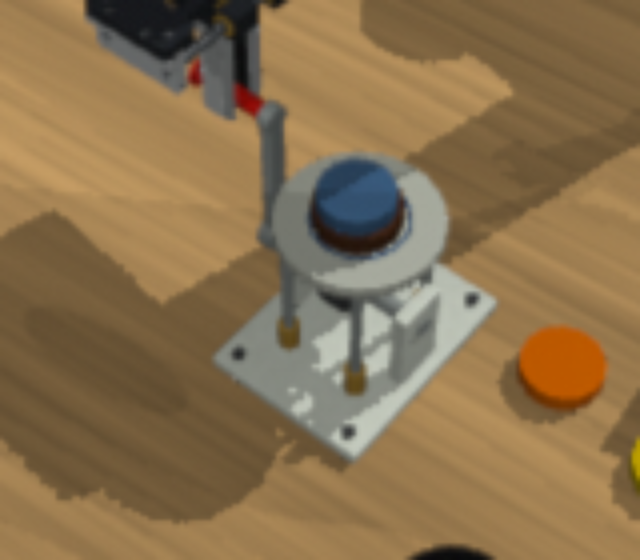

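The pin is within 0.5 mm of straight above the shaft and the blue disc's top is at 0.170. I'll hold briefly to check it stays there, then hand in.

Emit:
move_arm(increments=[[[0,0,0,0,0,0,0],[0,0,0,0,0,0,0],[0,0,0,0,0,0,0],[0,0,0,0,0,0,0],[0,0,0,0,0,0,0],[0,0,0,0,0,0,0]]])

```text
time: 24.02
tool_pos: [0.5287, -0.04, 0.3707]
ee_rot: [3.127, 0.001, 1.499]
wrist_force: [5.2, 0.2, 6.8]
width: 0.0132
```

```bash
python3 - <<'E'
from st import *
snap("wrist","wrist20");st()
E
python3 lev.py wrist20 && python3 -c "
from bench import robot;print(robot.close_job())"
```

```text
t 24.07 tcp [ 0.5287 -0.04    0.3707] F [ 5.  -0.2  6.1] grasp [ 0.5314 -0.0403  0.1907] rel x,z -0.0009 0.1257 phi -0.007 phi asin -0.007 tau [-0.09 -1.29 -0.06] w 0.012907211162894023
pin dir deg 0.25624128873022123
blue [0.541639   0.06759815] 0.026135322417640425
holes [[0.4634, 0.0242], [0.6079, 0.014]] yaw -4.040489530730276
pin stand-x: rel holes mid 0.0003819829013326226 rel ring(.5401,.069) -0.0004768753570764117 rel blue-known -0.00012407830413491095
the job is handed in; nothing more can be done
None
```

The lamp foot is built and the plate is up. I handed the job in at about 24 s with the gripper still holding the red handle at the top.

- **Wood disc:** it was set down on the plate in light contact (about 7 N) and lies about 1.2 mm from the centre of the printed ring.
- **Blue disc:** it was set down on the wood disc (about 2 N), lies level, and is about 1 mm off the wood disc's centre. It did not shift during the lift.
- **Lever:** the camera puts the handle within 0.5 mm of straight above the shaft, and the arm's own position reading puts it 0.9 mm past. It held steady over the last half second. The top of the blue disc reads 0.167–0.171 m in the three cameras; 0.169 m is expected at full lift.
- **Bystanders:** I did not go near the bowl, jar or brush, but I did not measure their positions again at the end.

**Handle grip:** the pin slid about 5 mm along the pads towards the fingertips while the lever turned. The tool is left tilted about 0.8° and carrying roughly 8 N. I pushed the lever the last few millimetres after measuring it in the camera.

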